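# Nest the inverted bowl covers on the cork mat

### The arm

A 6-joint arm with a two-finger parallel gripper is mounted at the origin on the work surface. World frame = base frame: x ahead of the robot, y to its left, z up, the work surface at z = 0. Lengths are in m, angles in rad, forces in N, time in s.
With the tool pointing down it reaches from about 0.325 to 0.925 m from the base axis. Payload 3.1 kg.
Tool frame: the origin (TCP) lies at the very end of the fingers, on their centre line; the grasp point (between the pads) lies 19 mm behind it; z points along the fingers, y is the line along which they close (so a half turn about z gives the same grasp; the last joint's range is limited). The gripper opens to 85 mm and grips with 20 to 120 N. Pads are 22 mm wide; open, the fingers measure 114 mm over their backs; the gripper's body (76 mm by 85 mm) begins 54 mm behind the grasp point. The pads swing forward as they close: fully open they stand 13 mm farther back than shut.
Start: joints at [-1.369, 0.217, 1.613, -0, 1.311, -0.112], TCP at [0.193, -0.594, 0.196] pointing down, gripper open.
Joint ranges: [-2.75, 2.75], [-0.78, 2.1], [0.31, 2.55], [-1.13, 4.27], [0.13, 2.63], [-2.58, 2.58]. Speed limits (rad/s): [2.79, 2.79, 3.14, 3.14, 3.14, 3.14].

### API

Orientations are given as a rotation vector (axis times angle).
In Python, from plant import r gives the robot as it stands.
- The arm moves only by the shell command python3 -m crank 'ROWS' [FORCE]. ROWS is JSON, a list of rows, each a list of 3 entries, a list of its own where there are three numbers: the shift along the tool's x, y, z in m, then the turn, a rotation vector about the tool's x, y, z in rad, then the opening, from -1 (shut) to 1 (fully open). In form: [[[tx, ty, tz], [rx, ry, rz], grip], ...]. A call has 1 to 8 rows; each row shifts and turns the commanded pose from where the row before left it, along the tool's axes as they then stand; what a row does not reach is not made up. A row lasts 1/10 s, in which the tool goes at most 50 mm and 8.59 degrees, less where a joint would pass 70% of its speed; a pose out of reach is approached as far as the arm can. A call is refused whole if a number of a shift passes 0.05 or a number of a turn 0.15, either way. A call with a gripper value outside its range is refused whole. The fingers move at their own pace and stop on an object; FORCE is the grip in N (left out, the last holds). Time passes only in rows, so rows that do not move let the fingers close. It gives the time, the measured TCP pose, the force, the opening and the grip force at its end, in the units of the state.
- r.read_state(): the state, without advancing time (a new reading comes with each control period).
- r.camera(name): name is "side" or "top"; returns (picture, depth): 480x640x3 uint8, red, green, blue; 480x640 float32, m along the optical axis (not along the pixel's ray), 0 where there is no reading.
- r.camera_model(name): a dict with "fx", "fy", "cx", "cy" (pixels), "extrinsics" (4x4, takes a point from world to camera coordinates). Camera axes: x right, y down, z forward; pixel columns grow to the right and rows downward; lengths in m; the calibration is good to about 2 mm. A picture is of the moment at which its call begins. camera_model takes no time and is no camera call.
- r.job_done(): hands the job in; it is judged then, once.
The state is a dict: "t": time; "qpos": joint angles; "qvel": joint speeds; "joint_torque": joint torques, N m; "position": TCP position; "tool_rot": TCP orientation; "force": force on the tool from outside, world axes, zero at the start; "torque": the same for the moment, N m; "width": opening from 0.0 (shut) to 1.0 (fully open); "finger_force": force on a finger pad.
Only numpy, scipy, OpenCV 4.12 (cv2) and the standard library are available. Lean on these libraries where they do the work, as an engineer would, in place of code of your own. Each camera call takes 0.05 s, during which the arm holds its last target. There are 200 camera calls.

### The job

Someone left the orange bowl cover in the blue one, out of order. Nest all three covers, still upside down like bowls, on the middle of the round cork mat: blue standing on the mat, green standing in the blue one, orange standing in the green one, each level with its knob flat on the floor of the one below and roughly centred. Set them down gently without tipping any over, and leave the colander, canister, candy tray and chopstick rests where they are.

Things in the scene. Friction and masses are not known exactly. Their poses are not given: they have to be found in the camera images.
- large_mid (a point): Blue plastic domed cover, inverted, standing on its disc knob (60 mm wide, 14 high). Rim 196 mm across, 62 mm high over the knob's underside: upright white band 8 thick, 16 high, pinched from above, one finger inside. Dome wall 4 mm; flat inner floor 104 wide, 19 above the knob's underside. Point: on the axis, 31 mm below the rim top; z up. On the counter. 0.13 kg. Starts with orange in it.
- medium_mid (a point): Green plastic domed cover, inverted, standing on its disc knob (52 mm wide, 20 high). Rim 148 mm across, 68 mm high over the knob's underside: upright white band 8 thick, 16 high, pinched from above, one finger inside. Dome wall 4 mm; flat inner floor 84 wide, 25 above the knob's underside. Point: on the axis, 34 mm below the rim top; z up. 0.09 kg. Starts on the counter.
- small_mid (a point): Orange plastic domed cover, inverted, standing on its disc knob (40 mm wide, 22 high). Rim 76 mm across, 70 mm high over the knob's underside: upright white band 8 thick, 16 high, pinched from above, one finger inside. Dome wall 4 mm; flat inner floor 44 wide, 27 above the knob's underside. Point: on the axis, 35 mm below the rim top; z up. 0.06 kg. Starts on blue's inner floor.
- mat_top (a point): Round cork mat, 140 mm across, 10 mm thick, fixed to the counter. This point is the centre of its top face, 10 mm above the counter; z up.
- colander: Bystander: round steel colander, 184 mm across, 85 mm high, loose, standing on the counter. Origin: centre of its underside; z up.
- canister: Bystander: upright glass canister with flip-top clasp, 100 mm across with the clasp, 159 mm high, loose. Origin: centre of its underside; z up.
- tray: Bystander: empty red plastic candy tray shaped like a lotus flower, 180 mm across, 30 mm high, loose. Origin: centre of its underside; z up.
- rest_a: Bystander: bamboo chopstick rest, 70 mm long (x) by 22 mm (y) by 18 mm high, loose. Origin: centre of its underside.
- rest_b: Bystander: second bamboo chopstick rest, the same as the first.
Not all that is in view belongs to the job. Leave any purple or red look-alike of the part that bears large_mid alone.

How it is judged:
By the outcome, as a careful person would: the job done as asked, in the order asked, and still so for the second after the job is handed in, with the robot touching nothing.
It also fails if it takes over 72 s, if anything falls off the work surface, if the arm or the gripper's body presses on something with over 40 N, if the wrist force passes 120 N, or if a joint passes its speed limit or range.

## Working session

There is one attempt and no reset: what is moved stays moved. The work goes in short steps, Python scripts to look and compute and a shell command to move; the robot and the scene stay as the last step left them, time stands still between calls to the robot, and variables do not carry over. Pictures are saved under pics/ and viewed, at most 10 in all, crops included, and the job is handed in when it is done.

```bash
ls; mkdir -p pics; python3 - <<'E'
from plant import r
import cv2,numpy as np
for n in("top","side"):
    p,d=r.camera(n); cv2.imwrite(f"pics/{n}0.png",p[:,:,::-1]); np.save(f"pics/{n}0.npy",d)
    m=r.camera_model(n); print(n,m['fx'],m['fy'],m['cx'],m['cy'],np.round(m['extrinsics'],3).tolist())
s=r.read_state(); print(s)
E
```

```text
pics
top 598.4883990080912 598.4883990080912 314.1661253036268 237.95242337595536 [[-0.002, -1.0, -0.006, 0.11], [-0.993, 0.003, -0.117, 0.472], [0.117, 0.005, -0.993, 1.407], [0.0, 0.0, 0.0, 1.0]]
side 559.6406124650446 559.6406124650446 313.0537280574571 235.670566675646 [[-0.956, -0.293, -0.005, 0.478], [-0.153, 0.516, -0.843, 0.078], [0.249, -0.805, -0.538, 1.374], [0.0, 0.0, 0.0, 1.0]]
{'t': 0.1, 'qpos': array([-1.36920592e+00,  2.17705814e-01,  1.61478282e+00,  1.50210562e-05,
        1.31129040e+00, -1.12209076e-01]), 'qvel': array([ 0.00041666, -0.00337536, -0.00286982, -0.00019355,  0.0007663 ,
       -0.00059856]), 'joint_torque': array([-8.62920151e-04, -3.98080337e+01, -3.04970527e+01, -1.89606317e-04,
        4.23812642e-03,  9.36162508e-07]), 'position': array([ 0.19277884, -0.5936739 ,  0.19457734]), 'tool_rot': array([-3.10084573e+00, -4.90547780e-01,  1.30566113e-04]), 'force': array([-0.59336351,  0.25016844,  0.33560703]), 'torque': array([ 0.02877798, -0.03352592, -0.01002621]), 'finger_force': 0.0, 'width': 0.9975499769758219}
```

View pics/top0.png

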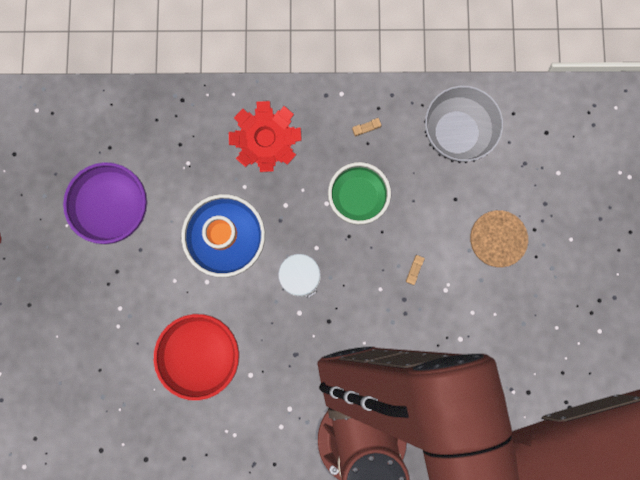

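View pics/side0.png

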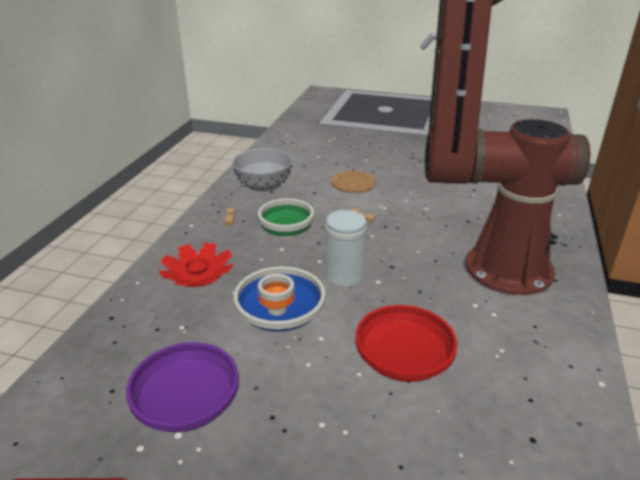

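The top view shows blue at (223,235) with orange in it at (219,232), green at (360,193) and the mat at (499,239). The tray is at (265,137), the canister at (300,275), the colander at (463,123) and the rests at (367,127) and (416,270).
Candidates for large_mid are purple (105,203), red (197,357) and blue (223,235). Blue fits, because it has a white band and holds the orange cover. I'll confirm it in a crop.

```bash
cat > h.py <<'E'
from plant import r
import cv2,numpy as np
def ray(n,uv,z):
    m=r.camera_model(n);E=m['extrinsics'];R,t=E[:3,:3],E[:3,3];c=-R.T@t
    uv=np.atleast_2d(uv).astype(float)
    d=np.c_[(uv[:,0]-m['cx'])/m['fx'],(uv[:,1]-m['cy'])/m['fy'],np.ones(len(uv))]@R
    return c+d*((z-c[2])/d[:,2])[:,None]
def dep(n,uv,dd):
    m=r.camera_model(n);E=m['extrinsics'];R,t=E[:3,:3],E[:3,3]
    return (np.c_[(uv[:,0]-m['cx'])/m['fx'],(uv[:,1]-m['cy'])/m['fy'],np.ones(len(uv))]*dd[:,None]-t)@R
def circ(P):
    for _ in range(4):
        A=np.c_[2*P[:,:2],np.ones(len(P))];s=np.linalg.lstsq(A,(P[:,:2]**2).sum(1),rcond=None)[0]
        rad=np.sqrt(s[2]+s[0]**2+s[1]**2);e=abs(np.hypot(*(P[:,:2]-s[:2]).T)-rad)
        P=P[e<=max(.002,2*np.median(e))]
    return np.round([s[0],s[1],2*rad,len(P)],4)
def white(img,c,rad,n):
    hsv=cv2.cvtColor(img,cv2.COLOR_RGB2HSV);k=np.zeros(img.shape[:2],np.uint8);cv2.circle(k,c,rad,255,-1)
    m=((hsv[...,1]<60)&(hsv[...,2]>170)).astype(np.uint8)*255&k
    return m
def rim(img,c,rad,z,n="top",inner=0,iw=0):
    """circle of outer white contour cast to plane z"""
    m=white(img,c,rad,n)
    if inner: cv2.circle(m,c,inner,0,-1)
    nl,l,st,_=cv2.connectedComponentsWithStats(m,connectivity=8)
    m=(l==1+np.argmax(st[1:,4])).astype(np.uint8)
    cs,h=cv2.findContours(m,cv2.RETR_CCOMP,cv2.CHAIN_APPROX_NONE)
    o=max(cs,key=cv2.contourArea); ins=[q for q,hh in zip(cs,h[0]) if hh[3]>=0]
    out=[circ(ray(n,o[:,0],z))]
    if ins: out.append(circ(ray(n,max(ins,key=cv2.contourArea)[:,0],z)))
    return out,m
E
python3 - <<'E'
from h import *
img=cv2.imread('pics/top0.png')[:,:,::-1].copy();d=np.load('pics/top0.npy')
for nm,c,R,inn,z in(("blue",(223,235),47,28,.062),("orange",(219,232),22,0,.089),("green",(360,193),37,0,.068)):
    o,m=rim(img,c,R,z,inner=inn)
    v,u=np.nonzero(m&(d>0));P=dep("top",np.c_[u,v],d[v,u])
    print(nm,o,"depth z",np.percentile(P[:,2],[10,50,90]).round(3), "floor px z",dep("top",np.array([c]),d[c[1],c[0]][None]).round(3))
hsv=cv2.cvtColor(img,cv2.COLOR_RGB2HSV);k=np.zeros(d.shape,np.uint8);cv2.circle(k,(499,239),36,255,-1)
m=((hsv[...,1]>70)&(k>0)).astype(np.uint8);o=max(cv2.findContours(m,0,1)[0],key=cv2.contourArea)
print("mat",circ(ray("top",o[:,0],.010)))
for n,uv,z in(("canister",(300,275),.159),("colander",(463,123),.085),("tray",(265,137),.02),("resta",(367,127),.018),("restb",(416,270),.018),("red",(197,357),.06),("purple",(105,203),.06)): print(n,ray("top",uv,z).round(3))
m=r.camera_model("top")["extrinsics"];print("cam",(-m[:3,:3].T@m[:3,3]).round(3))
cv2.imwrite('pics/c1.png',cv2.resize(img[180:410,50:370][:,:,::-1],None,fx=2.4,fy=2.4,interpolation=2))
s=cv2.imread('pics/side0.png')[:,:,::-1].copy()
for nm,c,w,z in(("blue",(279,298),48,.062),("orange",(276,285),18,.089),("green",(286,217),32,.068)):
    pass
E
```

```text
blue [array([4.764e-01, 3.240e-01, 1.941e-01, 2.330e+02]), array([4.760e-01, 3.237e-01, 1.810e-01, 2.170e+02])] depth z [0.036 0.061 0.065] floor px z [[0.478 0.324 0.047]]
orange [array([4.809e-01, 3.296e-01, 7.360e-02, 9.100e+01]), array([4.81e-01, 3.29e-01, 6.22e-02, 7.50e+01])] depth z [0.082 0.088 0.092] floor px z [[0.485 0.334 0.049]]
green [array([5.749e-01, 3.200e-03, 1.462e-01, 1.670e+02]), array([5.748e-01, 3.000e-03, 1.329e-01, 1.590e+02])] depth z [0.06  0.067 0.071] floor px z [[ 0.581 -0.002  0.031]]
mat [ 4.726e-01 -3.387e-01  1.366e-01  1.610e+02]
canister [[0.376 0.139 0.159]]
colander [[ 0.737 -0.242  0.085]]
tray [[0.724 0.229 0.02 ]]
resta [[ 0.749 -0.022  0.018]]
restb [[ 0.396 -0.135  0.018]]
red [[0.195 0.378 0.06 ]]
purple [[0.553 0.603 0.06 ]]
cam [0.304 0.101 1.453]
```

View pics/c1.png

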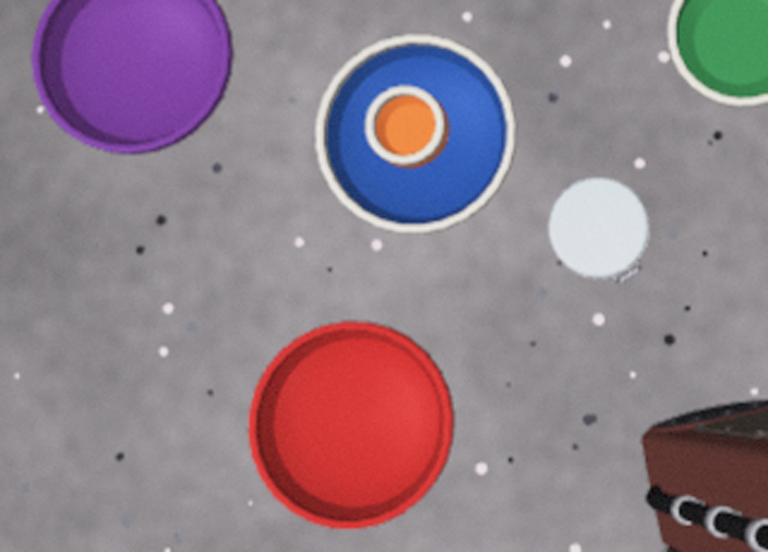

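The crop confirms it: blue, with a white band and the orange cover inside, centred near crop (415,133), i.e. (223,235) in the full image. The purple and red look-alikes have no white band. The measured diameters (194, 74, 146 and 137 mm) and heights match the given sizes.

Plan: turn the tool so its y lies along world +x, so tool (x,y,z) = world (+y,+x,−z), and grip every rim on its near (−x) side.

```bash
python3 -m crank '[[[0,0,-0.01],[0,0,-0.14],-0.15],[[0,0,-0.01],[0,0,-0.14],-0.15],[[0,0,-0.01],[0,0,-0.14],-0.15],[[0,0,-0.01],[0,0,-0.14],-0.15],[[0,0,-0.01],[0,0,-0.14],-0.15],[[0,0,-0.01],[0,0,-0.14],-0.15],[[0,0,-0.01],[0,0,-0.14],-0.15],[[0,0,0],[0,0,-0.14],-0.15]]' 50
python3 -m crank '[[[0,0,0],[0,0,-0.137],-0.15],[[0,0,0],[0,0,0],-0.15]]'
cat > p.py <<'E'
from h import *
from scipy.spatial.transform import Rotation as Ro
s=r.read_state();R=Ro.from_rotvec(s['tool_rot']).as_matrix()
print(round(s['t'],2),s['position'].round(4),'y',R[:,1].round(3),'z',R[:,2].round(3),'w',round(s['width'],3),'ff',round(s['finger_force'],1),'F',s['force'].round(1),'q',s['qpos'].round(2))
E
python3 p.py
```

```text
t: 0.9
position: [0.1931, -0.5952, 0.2672]
tool_rot: [2.361, 2.07, -0.002]
force: [0.8, -0.4, -0.2]
width: 0.423
finger_force: 0.0
t: 1.1
position: [0.1929, -0.5941, 0.2652]
tool_rot: [-2.221, -2.221, -0.001]
force: [-0.0, 0.3, -0.7]
width: 0.426
finger_force: 0.0
1.1 [ 0.1929 -0.5941  0.2652] y [ 1. -0. -0.] z [-0.     0.001 -1.   ] w 0.426 ff 0.0 F [-0.   0.3 -0.7] q [-1.37  0.17  1.54  0.    1.43 -1.37]
```

```bash
python3 -m crank '[[[0.03,0.032,0],[0,0,0],-0.15],[[0.03,0.032,0],[0,0,0],-0.15],[[0.03,0.032,0],[0,0,0],-0.15],[[0.03,0.032,0],[0,0,0],-0.15],[[0.03,0.032,0],[0,0,0],-0.15],[[0.03,0.032,0],[0,0,0],-0.15],[[0.03,0.032,0],[0,0,0],-0.15],[[0.03,0.03,0],[0,0,0],-0.15]]' >/dev/null
python3 -m crank '[[[0.048,0,0],[0,0,0],-0.15],[[0.048,0,0],[0,0,0],-0.15],[[0.048,0,0],[0,0,0],-0.15],[[0.048,0,0],[0,0,0],-0.15],[[0.048,0,0],[0,0,0],-0.15],[[0.048,0,0],[0,0,0],-0.15],[[0.048,0,0],[0,0,0],-0.15],[[0.048,0,0],[0,0,0],-0.15]]' >/dev/null
python3 -m crank '[[[0.048,0,0],[0,0,0],-0.15],[[0.048,0,0],[0,0,0],-0.15],[[0.048,0,0],[0,0,0],-0.15],[[0.048,0,0],[0,0,0],-0.15],[[0.048,0,0],[0,0,0],-0.15],[[0.048,0,0],[0,0,0],-0.15],[[0.011,0,0],[0,0,0],-0.15],[[0,0,0],[0,0,0],-0.15]]' >/dev/null
python3 p.py
```

```text
3.5 [0.4462 0.3298 0.265 ] y [ 1.     0.001 -0.001] z [-0.001 -0.001 -1.   ] w 0.425 ff 0.0 F [0.  0.2 0.1] q [ 0.51  0.02  1.7  -0.    1.42  0.51]
```

```bash
python3 -m crank '[[[0,0.001,0.04],[0,0,0],-0.15],[[0,0,0.04],[0,0,0],-0.15],[[0,0,0.04],[0,0,0],-0.15],[[0,0,0.03],[0,0,0],-0.15],[[0,0,0.02],[0,0,0],-0.15],[[0,0,0.015],[0,0,0],-0.15],[[0,0,0.015],[0,0,0],-0.15],[[0,0,0],[0,0,0],-0.15]]' >/dev/null; python3 p.py
python3 -m crank '[[[0,0,0],[0,0,0],-0.5],[[0,0,0],[0,0,0],-0.65],[[0,0,0],[0,0,0],-0.75],[[0,0,0],[0,0,0],-0.85],[[0,0,0],[0,0,0],-1],[[0,0,0],[0,0,0],-1],[[0,0,0],[0,0,0],-1]]' 40 >/dev/null; python3 p.py
```

```text
4.3 [0.4468 0.3269 0.0639] y [ 1.    -0.002 -0.003] z [-0.003 -0.002 -1.   ] w 0.421 ff 0.0 F [-0.2 -0.3 -0.6] q [ 0.51  0.22  1.88 -0.    1.05  0.51]
5.0 [0.4479 0.3286 0.0659] y [1. 0. 0.] z [ 0.  0. -1.] w -0.001 ff 0.0 F [ 0.5 -0.2  0.2] q [0.51 0.22 1.88 0.   1.05 0.51]
```

```bash
python3 - <<'E'
from h import *
p,d=r.camera("side");cv2.imwrite('pics/s1.png',p[:,:,::-1]);a=p[200:350,200:360]
q,_=r.camera("top");b=q[160:310,140:300]
cv2.imwrite('pics/c2.png',cv2.resize(np.hstack([a,b])[:,:,::-1],None,fx=2.5,fy=2.5,interpolation=2))
E
```

```text
(no output)
```

View pics/c2.png

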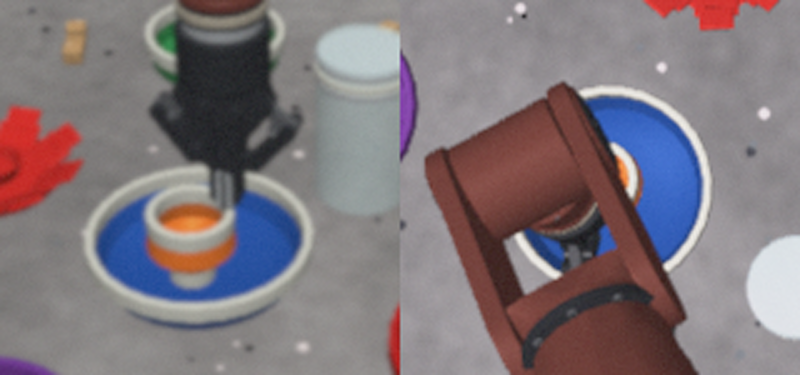

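The crop shows the shut fingers at (228,190), just outside and behind the orange rim (145–237 across), and the bowl hasn't moved. I'll cross-check the rim's position in the side view.

```bash
python3 - <<'E'
from h import *
s=cv2.imread('pics/side0.png')[:,:,::-1].copy()
hsv=cv2.cvtColor(s,cv2.COLOR_RGB2HSV)
for x in (258,262,276,290,294,297): print(x,[tuple(hsv[y,x][1:]) for y in range(268,300,3)])
for nm,c,w,inn,z in(("blue",(279,298),50,30,.062),("orange",(276,284),20,0,.089),("green",(286,217),32,0,.068)):
    o,m=rim(s,c,w,z,n="side",inner=inn);print(nm,o)
    v,u=np.nonzero(m);print(u.min(),u.max(),v.min(),v.max())
def proj(n,P):
    m=r.camera_model(n);E=m['extrinsics'];q=E[:3,:3]@P+E[:3,3];return (m['fx']*q[0]/q[2]+m['cx']).round(1),(m['fy']*q[1]/q[2]+m['cy']).round(1)
for P in([.481,.329,.089],[.443,.329,.089],[.519,.329,.089],[.481,.291,.089],[.481,.367,.089],[.448,.3286,.066]): print(P,proj("side",np.array(P)),proj("top",np.array(P)))
E
```

```text
258 [(np.uint8(6), np.uint8(124)), (np.uint8(14), np.uint8(178)), (np.uint8(15), np.uint8(151)), (np.uint8(18), np.uint8(138)), (np.uint8(137), np.uint8(151)), (np.uint8(40), np.uint8(159)), (np.uint8(23), np.uint8(165)), (np.uint8(48), np.uint8(144)), (np.uint8(99), np.uint8(144)), (np.uint8(90), np.uint8(125)), (np.uint8(90), np.uint8(116))]
262 [(np.uint8(11), np.uint8(141)), (np.uint8(15), np.uint8(174)), (np.uint8(9), np.uint8(146)), (np.uint8(55), np.uint8(154)), (np.uint8(8), np.uint8(181)), (np.uint8(12), np.uint8(147)), (np.uint8(29), np.uint8(141)), (np.uint8(26), np.uint8(183)), (np.uint8(14), np.uint8(169)), (np.uint8(19), np.uint8(137)), (np.uint8(138), np.uint8(157))]
276 [(np.uint8(13), np.uint8(182)), (np.uint8(16), np.uint8(159)), (np.uint8(14), np.uint8(182)), (np.uint8(14), np.uint8(159)), (np.uint8(35), np.uint8(154)), (np.uint8(189), np.uint8(162)), (np.uint8(194), np.uint8(189)), (np.uint8(179), np.uint8(227)), (np.uint8(132), np.uint8(221)), (np.uint8(15), np.uint8(181)), (np.uint8(16), np.uint8(156))]
290 [(np.uint8(14), np.uint8(181)), (np.uint8(13), np.uint8
[... 1173 characters left out ...]
e+01])]
259 292 274 295
green [array([5.729e-01, 7.400e-03, 1.398e-01, 1.490e+02])]
259 312 199 226
[0.481, 0.329, 0.089] (np.float64(275.6), np.float64(282.7)) (np.float64(218.2), np.float64(231.4))
[0.443, 0.329, 0.089] (np.float64(292.7), np.float64(285.9)) (np.float64(218.0), np.float64(247.9))
[0.519, 0.329, 0.089] (np.float64(258.8), np.float64(279.6)) (np.float64(218.5), np.float64(215.1))
[0.481, 0.291, 0.089] (np.float64(281.7), np.float64(272.5)) (np.float64(234.7), np.float64(231.4))
[0.481, 0.367, 0.089] (np.float64(269.2), np.float64(293.5)) (np.float64(201.7), np.float64(231.5))
[0.448, 0.3286, 0.066] (np.float64(290.8), np.float64(294.0)) (np.float64(219.8), np.float64(246.7))
```

```bash
python3 - <<'E'
from h import *
p=cv2.imread('pics/s1.png');a=p[240:310,245:315]
b=cv2.imread('pics/side0.png')[240:310,245:315]
cv2.imwrite('pics/c3.png',cv2.resize(np.hstack([a,b]),None,fx=5.7,fy=5.7,interpolation=0))
E
```

```text
(no output)
```

View pics/c3.png

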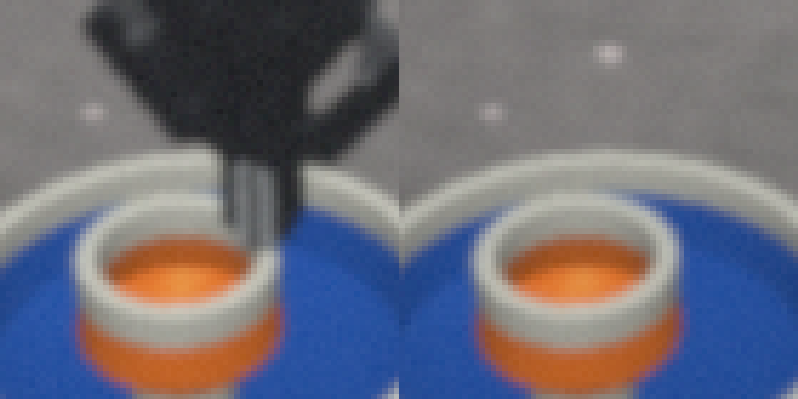

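```bash
python3 - <<'E'
from h import *
p,d=r.camera("side")
for v in (268,272,276,279,281,283,285,287):
    print(v,[(u,)+tuple(dep("side",np.array([[u,v]]),d[v,u][None])[0].round(3)) for u in (286,290,294)])
E
python3 p.py
```

```text
268 [(286, np.float64(0.452), np.float64(0.341), np.float64(0.142)), (290, np.float64(0.444), np.float64(0.338), np.float64(0.141)), (294, np.float64(0.435), np.float64(0.341), np.float64(0.145))]
272 [(286, np.float64(0.454), np.float64(0.335), np.float64(0.127)), (290, np.float64(0.445), np.float64(0.337), np.float64(0.13)), (294, np.float64(0.436), np.float64(0.337), np.float64(0.132))]
276 [(286, np.float64(0.453), np.float64(0.338), np.float64(0.119)), (290, np.float64(0.445), np.float64(0.338), np.float64(0.121)), (294, np.float64(0.437), np.float64(0.335), np.float64(0.12))]
279 [(286, np.float64(0.454), np.float64(0.338), np.float64(0.111)), (290, np.float64(0.445), np.float64(0.338), np.float64(0.113)), (294, np.float64(0.437), np.float64(0.337), np.float64(0.114))]
281 [(286, np.float64(0.468), np.float64(0.301), np.float64(0.076)), (290, np.float64(0.444), np.float64(0.342), np.float64(0.111)), (294, np.float64(0.436), np.float64(0.339), np.float64(0.111))]
283 [(286, np.float64(0.468), np.float64(0.302), np.float64(0.071)), (290, np.float64(0.444), np.float64(0.341), np.float64(0.105)), (294, np.float64(0.469), np.float64(0.248), np.float64(0.032))]
285 [(286, np.float64(0.468), np.float64(0.301), np.float64(0.065)), (290, np.float64(0.449), np.float64(0.329), np.float64(0.09)), (294, np.float64(0.468), np.float64(0.249), np.float64(0.027))]
287 [(286, np.float64(0.472), np.float64(0.293), np.float64(0.053)), (290, np.float64(0.448), np.float64(0.332), np.float64(0.087)), (294, np.float64(0.467), np.float64(0.253), np.float64(0.024))]
5.15 [0.4479 0.3285 0.0657] y [ 1.  0. -0.] z [-0. -0. -1.] w 0.0 ff 0.0 F [-0.5  0.   0.1] q [0.51 0.22 1.88 0.   1.05 0.51]
```

The depth image puts the real fingertips at z≈0.105 m while the state reports 0.066, so the tips ended about 39 mm higher than reported, above the rim. The xy agrees. I'll reopen and go down that much, watching the force.

```bash
python3 -m crank '[[[0,0,0],[0,0,0],-0.15],[[0,0,0],[0,0,0],-0.15],[[0,0,0],[0,0,0],-0.15],[[0,0,0.01],[0,0,0],-0.15],[[0,0,0.01],[0,0,0],-0.15],[[0,0,0],[0,0,0],-0.15]]' >/dev/null; python3 - <<'E'
from h import *
p,d=r.camera("side");a=p[240:310,245:315];cv2.imwrite('pics/c4.png',cv2.resize(a[:,:,::-1],None,fx=6,fy=6,interpolation=0))
for v in (278,281,284,287,290,293,296):
    print(v,[(u,)+tuple(dep("side",np.array([[u,v]]),d[v,u][None])[0].round(3)) for u in (278,281,284,298,301,304)])
E
python3 p.py
```

```text
278 [(278, np.float64(0.473), np.float64(0.335), np.float64(0.108)), (281, np.float64(0.466), np.float64(0.336), np.float64(0.11)), (284, np.float64(0.461), np.float64(0.329), np.float64(0.106)), (298, np.float64(0.463), np.float64(0.237), np.float64(0.039)), (301, np.float64(0.42), np.float64(0.341), np.float64(0.123)), (304, np.float64(0.414), np.float64(0.341), np.float64(0.124))]
281 [(278, np.float64(0.473), np.float64(0.336), np.float64(0.101)), (281, np.float64(0.465), np.float64(0.337), np.float64(0.103)), (284, np.float64(0.462), np.float64(0.329), np.float64(0.097)), (298, np.float64(0.462), np.float64(0.24), np.float64(0.033)), (301, np.float64(0.42), np.float64(0.34), np.float64(0.115)), (304, np.float64(0.415), np.float64(0.337), np.float64(0.114))]
284 [(278, np.float64(0.473), np.float64(0.337), np.float64(0.093)), (281, np.float64(0.465), np.float64(0.338), np.float64(0.096)), (284, np.float64(0.462), np.float64(0.331), np.float64(0.091)), (298, np.float64(0.46), np.float64(0.246), np.float64(0.029)), (301, np.float64(0.421), np.float64(0.338), np.float64(0.105)), (30
[... 1050 characters left out ...]
4), np.float64(0.266), np.float64(0.02)), (301, np.float64(0.423), np.float64(0.335), np.float64(0.079)), (304, np.float64(0.44), np.float64(0.264), np.float64(0.021))]
296 [(278, np.float64(0.462), np.float64(0.366), np.float64(0.086)), (281, np.float64(0.457), np.float64(0.363), np.float64(0.085)), (284, np.float64(0.453), np.float64(0.356), np.float64(0.08)), (298, np.float64(0.45), np.float64(0.275), np.float64(0.019)), (301, np.float64(0.445), np.float64(0.271), np.float64(0.017)), (304, np.float64(0.436), np.float64(0.276), np.float64(0.023))]
5.8 [0.4465 0.3277 0.044 ] y [ 1.    -0.    -0.003] z [-0.003 -0.002 -1.   ] w 0.421 ff 0.0 F [-0.4  0.  -0.2] q [0.51 0.25 1.89 0.   1.01 0.51]
```

View pics/c4.png

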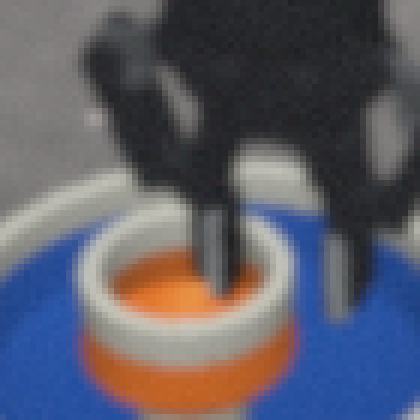

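The open fingers straddle the near band: inner finger inside orange at crop (215,280), outer at (345,310), tips at z≈0.082. I'll go 13 mm lower and close.

```bash
python3 -m crank '[[[0,0.001,0.005],[0,0,0],-0.15],[[0,0.001,0.005],[0,0,0],-0.15],[[0,0.001,0.003],[0,0,0],-0.5],[[0,0,0],[0,0,0],-0.6],[[0,0,0],[0,0,0],-0.7],[[0,0,0],[0,0,0],-0.8],[[0,0,0],[0,0,0],-1],[[0,0,0],[0,0,0],-1]]' 40 ; python3 -m crank '[[[0,0,0],[0,0,0],-1],[[0,0,0],[0,0,0],-1]]' 40 >/dev/null; python3 p.py
```

```text
t: 6.6
position: [0.451, 0.3285, 0.0329]
tool_rot: [2.221, 2.221, 0.0]
force: [-0.8, 0.0, -0.5]
width: 0.096
finger_force: 39.2
6.8 [0.4509 0.3285 0.0328] y [1. 0. 0.] z [ 0. -0. -1.] w 0.096 ff 39.2 F [-0.4  0.3  0.1] q [ 0.5   0.27  1.88 -0.    0.99  0.5 ]
```

```bash
python3 -m crank '[[[0,0,-0.01],[0,0,0],-1],[[0,0,-0.02],[0,0,0],-1],[[0,0,-0.03],[0,0,0],-1],[[0,0,-0.03],[0,0,0],-1],[[0,0,-0.03],[0,0,0],-1],[[0,0,-0.03],[0,0,0],-1],[[0,0,-0.02],[0,0,0],-1],[[0,0,0],[0,0,0],-1]]' >/dev/null; python3 p.py
python3 -m crank '[[[-0.02,0.005,0],[0,0,0],-1],[[-0.03,0.01,0],[0,0,0],-1],[[-0.03,0.01,0],[0,0,0],-1],[[-0.03,0.01,0],[0,0,0],-1],[[-0.03,0.01,0],[0,0,0],-1],[[-0.03,0.01,0],[0,0,0],-1],[[-0.03,0.01,0],[0,0,0],-1],[[-0.03,0.01,0],[0,0,0],-1]]' >/dev/null
python3 -m crank '[[[-0.03,0,0],[0,0,0],-1],[[-0.03,0,0],[0,0,0],-1],[[-0.04,0,0],[0,0,0],-1],[[-0.04,0,0],[0,0,0],-1],[[-0.04,0,0],[0,0,0],-1],[[-0.04,0,0],[0,0,0],-1],[[-0.03,0,0],[0,0,0],-1],[[-0.02,0,0],[0,0,0],-1]]' >/dev/null;python3 p.py
```

```text
7.6 [0.4536 0.3301 0.208 ] y [1.    0.    0.008] z [ 0.008  0.005 -1.   ] w 0.097 ff 39.3 F [-0.4  0.1 -0.4] q [0.5  0.06 1.76 0.   1.31 0.5 ]
9.2 [ 0.5247 -0.1735  0.2012] y [ 1.    -0.002 -0.002] z [-0.002  0.    -1.   ] w 0.093 ff 39.3 F [ 0.4  1.3 -0.6] q [-0.45  0.06  1.78 -0.    1.31 -0.44]
```

```bash
python3 -m crank '[[[0,0,0.03],[0,0,0],-1],[[0,0,0.04],[0,0,0],-1],[[0,0,0.04],[0,0,0],-1],[[0,0,0.03],[0,0,0],-1],[[0,0,0.02],[0,0,0],-1],[[0,0,0.015],[0,0,0],-1],[[0,0,0.004],[0,0,0],-1],[[0,0,0],[0,0,0],-1]]' >/dev/null; python3 p.py
python3 -m crank '[[[0,0,0.003],[0,0,0],-1],[[0,0,0.002],[0,0,0],-1],[[0,0,0],[0,0,0],-1]]' >/dev/null; python3 p.py; python3 -m crank '[[[0,0,0.002],[0,0,0],-1],[[0,0,0],[0,0,0],-1]]'>/dev/null; python3 p.py
python3 - <<'E'
from h import *
p,d=r.camera("side");cv2.imwrite('pics/s5.png',p[:,:,::-1])
cv2.imwrite('pics/c5.png',cv2.resize(p[130:260,230:390,::-1],None,fx=4,fy=4,interpolation=0))
E
```

```text
10.0 [ 0.5255 -0.1713  0.0232] y [ 1.    -0.    -0.001] z [-0.001  0.001 -1.   ] w 0.099 ff 39.4 F [ 0.9  0.1 -0.6] q [-0.44  0.28  1.9   0.    0.97 -0.44]
10.3 [ 0.5265 -0.1717  0.0195] y [1.    0.    0.001] z [ 0.001 -0.001 -1.   ] w 0.103 ff 39.4 F [-0.   0.  -1.1] q [-0.44  0.29  1.9   0.    0.96 -0.44]
10.5 [ 0.526  -0.1715  0.0169] y [ 1. -0.  0.] z [ 0. -0. -1.] w 0.098 ff 39.4 F [-0.4  0.3 -1. ] q [-0.44  0.29  1.9   0.    0.95 -0.44]
```

View pics/c5.png

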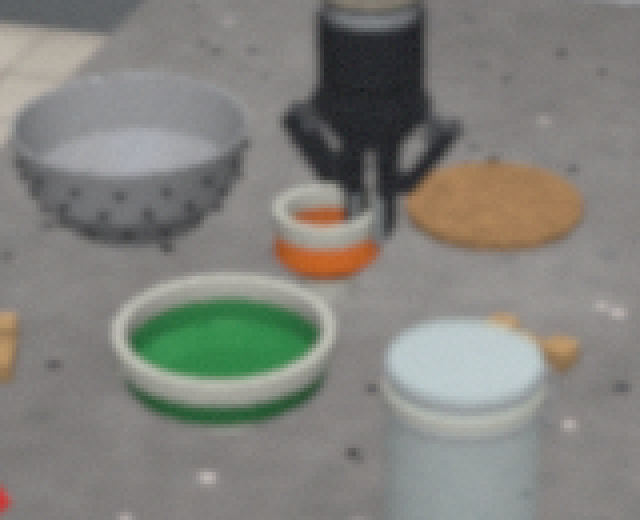

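The crop shows orange held upright at (325,230), just above the counter behind green, clear of colander, mat and canister. I'll lower it in 1 mm steps until contact.

```bash
for i in 1; do python3 -m crank '[[[0,0,0.001],[0,0,0],-1],[[0,0,0.001],[0,0,0],-1],[[0,0,0],[0,0,0],-1]]'>/dev/null; python3 p.py; done
python3 -m crank '[[[0,0,0.001],[0,0,0],-1],[[0,0,0],[0,0,0],-1]]'>/dev/null; python3 p.py
python3 -m crank '[[[0,0,0.001],[0,0,0],-1],[[0,0,0],[0,0,0],-1]]'>/dev/null; python3 p.py
```

```text
10.85 [ 0.5258 -0.1714  0.0146] y [ 1. -0. -0.] z [-0.  0. -1.] w 0.097 ff 39.4 F [ 0.4  0.  -0.2] q [-0.44  0.29  1.9   0.    0.95 -0.44]
11.05 [ 0.5258 -0.1714  0.0136] y [ 1. -0. -0.] z [-0.  0. -1.] w 0.101 ff 39.4 F [ 0.8 -0.2 -0.6] q [-0.44  0.29  1.9  -0.    0.95 -0.44]
11.25 [ 0.5258 -0.1715  0.0129] y [ 1.  0. -0.] z [-0.  0. -1.] w 0.095 ff 39.5 F [-1.4  0.1  1.9] q [-0.44  0.3   1.9  -0.    0.95 -0.44]
```

Contact came at 0.013, as predicted, so the z offset is constant. I'll release orange, then go to blue's near rim.

```bash
python3 -m crank '[[[0,0,-0.001],[0,0,0],-0.6],[[0,0,0],[0,0,0],-0.4],[[0,0,0],[0,0,0],-0.3],[[0,0,0],[0,0,0],-0.3],[[0,0,-0.02],[0,0,0],-0.3],[[0,0,-0.04],[0,0,0],-0.3],[[0,0,-0.04],[0,0,0],-0.3],[[0,0,-0.045],[0,0,0],-0.3]]' >/dev/null
python3 -m crank '[[[0.04,-0.01,-0.02],[0,0,0],-0.15],[[0.04,-0.01,-0.02],[0,0,0],-0.15],[[0.045,-0.012,0],[0,0,0],-0.15],[[0.045,-0.012,0],[0,0,0],-0.15],[[0.045,-0.012,0],[0,0,0],-0.15],[[0.045,-0.012,0],[0,0,0],-0.15],[[0.045,-0.012,0],[0,0,0],-0.15],[[0.045,-0.012,0],[0,0,0],-0.15]]' >/dev/null
python3 -m crank '[[[0.045,-0.012,0],[0,0,0],-0.15],[[0.045,-0.012,0],[0,0,0],-0.15],[[0.045,-0.012,0],[0,0,0],-0.15],[[0.01,-0.013,0],[0,0,0],-0.15],[[0,0,0],[0,0,0],-0.15]]' >/dev/null; python3 p.py
python3 - <<'E'
from h import *
p,d=r.camera("top");cv2.imwrite('pics/t6.png',p[:,:,::-1])
for nm,c,R,z in(("orange",(389,218),30,.07),("green",(360,193),37,.068)):
  try: print(nm,rim(p,c,R,z)[0])
  except Exception as e: print(e)
p,d=r.camera("side");cv2.imwrite('pics/s6.png',p[:,:,::-1]);print(rim(p,(279,298),50,.062,n="side")[0])
E
```

```text
13.35 [0.3832 0.3252 0.1985] y [ 1.     0.004 -0.001] z [-0.001  0.    -1.   ] w 0.425 ff 0.0 F [ 0.9 -0.1 -0.3] q [ 0.56 -0.05  1.89  0.    1.3   0.56]
orange [array([ 5.672e-01, -5.700e-03,  1.203e-01,  9.600e+01])]
green [array([5.749e-01, 3.200e-03, 1.464e-01, 1.690e+02]), array([5.748e-01, 3.100e-03, 1.328e-01, 1.590e+02])]
[array([4.745e-01, 3.282e-01, 1.916e-01, 2.010e+02]), array([  0.4751,   0.3274,   0.1821, 179.    ])]
```

```bash
python3 -m crank '[[[0,0.002,0.03],[0,0,0],-0.15],[[0,0,0.04],[0,0,0],-0.15],[[0,0,0.04],[0,0,0],-0.15],[[0,0,0.03],[0,0,0],-0.15],[[0,0,0.02],[0,0,0],-0.15],[[0,0,0.015],[0,0,0],-0.15],[[0,0,0.015],[0,0,0],-0.15],[[0,0,0],[0,0,0],-0.15]]' >/dev/null; python3 p.py
python3 -m crank '[[[0,0,0],[0,0,0],-0.5],[[0,0,0],[0,0,0],-0.6],[[0,0,0],[0,0,0],-0.7],[[0,0,0],[0,0,0],-0.8],[[0,0,0],[0,0,0],-1],[[0,0,0],[0,0,0],-1],[[0,0,0],[0,0,0],-1]]' 60 >/dev/null; python3 p.py
```

```text
14.25 [0.3858 0.321  0.0066] y [ 1.    -0.002 -0.004] z [-0.004 -0.003 -1.   ] w 0.424 ff 0.0 F [ 0.1 -0.7  0.5] q [ 0.55  0.22  2.02 -0.    0.91  0.56]
14.95 [0.3875 0.3243 0.0096] y [1.    0.    0.001] z [ 0.001  0.001 -1.   ] w 0.057 ff 62.4 F [-2.1  0.5  5.5] q [0.56 0.21 2.02 0.   0.91 0.56]
```

```bash
python3 - <<'E'
from h import *
p,d=r.camera("side");cv2.imwrite('pics/s7.png',p[:,:,::-1]);print(rim(p,(279,298),50,.062,n="side")[0])
cv2.imwrite('pics/c7.png',cv2.resize(p[230:340,225:365,::-1],None,fx=5,fy=5,interpolation=0))
for v in range(276,304,3):
    print(v,[(u,)+tuple(float(x) for x in dep("side",np.array([[u,v]]),d[v,u][None])[0].round(3)) for u in (312,316,320,324,328)])
E
```

```text
[array([4.783e-01, 3.274e-01, 1.867e-01, 3.100e+02])]
276 [(312, 0.396, 0.343, 0.135), (316, 0.389, 0.338, 0.133), (320, 0.381, 0.336, 0.133), (324, 0.371, 0.344, 0.141), (328, 0.365, 0.334, 0.135)]
279 [(312, 0.396, 0.343, 0.127), (316, 0.389, 0.338, 0.125), (320, 0.381, 0.336, 0.126), (324, 0.372, 0.341, 0.131), (328, 0.364, 0.338, 0.131)]
282 [(312, 0.397, 0.34, 0.117), (316, 0.391, 0.333, 0.114), (320, 0.402, 0.265, 0.061), (324, 0.372, 0.34, 0.123), (328, 0.368, 0.324, 0.112)]
285 [(312, 0.397, 0.339, 0.109), (316, 0.389, 0.338, 0.11), (320, 0.38, 0.341, 0.114), (324, 0.372, 0.339, 0.115), (328, 0.369, 0.319, 0.1)]
288 [(312, 0.398, 0.339, 0.101), (316, 0.39, 0.336, 0.101), (320, 0.398, 0.28, 0.057), (324, 0.373, 0.336, 0.104), (328, 0.368, 0.323, 0.096)]
291 [(312, 0.398, 0.339, 0.093), (316, 0.39, 0.336, 0.093), (320, 0.387, 0.317, 0.079), (324, 0.372, 0.338, 0.098), (328, 0.365, 0.332, 0.095)]
294 [(312, 0.399, 0.333, 0.08), (316, 0.391, 0.331, 0.081), (320, 0.382, 0.332, 0.083), (324, 0.372, 0.339, 0.091), (328, 0.366, 0.331, 0.086)]
297 [(312, 0.4, 0.332, 0.071), (316, 0.389, 0.338, 0.079), (320, 0.381, 0.336, 0.079), (324, 0.374, 0.332, 0.078), (328, 0.393, 0.231, -0.004)]
300 [(312, 0.4, 0.332, 0.063), (316, 0.39, 0.336, 0.069), (320, 0.382, 0.334, 0.069), (324, 0.375, 0.329, 0.067), (328, 0.388, 0.249, 0.001)]
303 [(312, 0.4, 0.33, 0.054), (316, 0.39, 0.337, 0.062), (320, 0.381, 0.338, 0.064), (324, 0.374, 0.333, 0.062), (328, 0.385, 0.258, 0.001)]
```

View pics/c7.png

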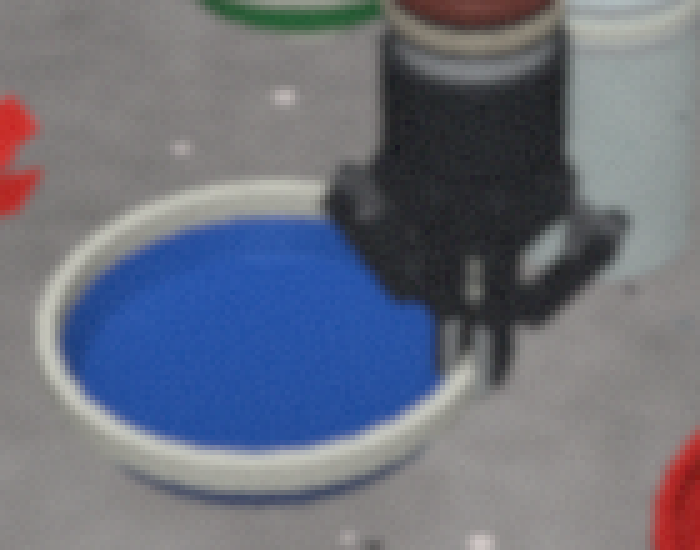

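The crop shows the fingers on blue's near band at (475,350), but only their tips overlap it (outer tip ends near z≈0.057). I'll reopen, go 11 mm lower and regrip.

```bash
python3 -m crank '[[[0,0,0],[0,0,0],-0.4],[[0,0,0],[0,0,0],-0.15],[[0,0,0],[0,0,0],-0.15],[[0,0,0.004],[0,0,0],-0.15],[[0,0,0.004],[0,0,0],-0.15],[[0,0,0.003],[0,0,0],-0.15],[[0,0,0],[0,0,0],-0.15]]' >/dev/null; python3 p.py
python3 -m crank '[[[0,0,0],[0,0,0],-0.5],[[0,0,0],[0,0,0],-0.6],[[0,0,0],[0,0,0],-0.7],[[0,0,0],[0,0,0],-0.8],[[0,0,0],[0,0,0],-1],[[0,0,0],[0,0,0],-1],[[0,0,0],[0,0,0],-1]]' 60 >/dev/null; python3 p.py
```

```text
15.7 [ 0.3862  0.323  -0.0031] y [ 1.    -0.    -0.002] z [-0.002 -0.001 -1.   ] w 0.423 ff 0.0 F [ 0.2 -0.  -0.3] q [ 0.56  0.23  2.02 -0.    0.89  0.56]
16.4 [ 3.874e-01  3.244e-01 -2.000e-04] y [1.    0.    0.001] z [ 0.001  0.001 -1.   ] w 0.135 ff 62.1 F [-6.6 -0.5 14.1] q [0.56 0.23 2.02 0.   0.89 0.56]
```

```bash
python3 -m crank '[[[0,0,0],[0,0,0],-0.5],[[0,0,0],[0,0,0],-0.5],[[0,0,0],[0,0,0],-0.5],[[0,0,-0.004],[0,0,0],-0.5],[[0,0,0],[0,0,0],-0.6],[[0,0,0],[0,0,0],-0.7],[[0,0,0],[0,0,0],-0.8],[[0,0,0],[0,0,0],-1]]' 60 >/dev/null; 
python3 -m crank '[[[0,0,0],[0,0,0],-1],[[0,0,0],[0,0,0],-1]]' >/dev/null; python3 p.py
```

```text
17.4 [0.3869 0.3239 0.003 ] y [ 1. -0. -0.] z [-0.  0. -1.] w 0.107 ff 52.5 F [-4.8 -1.3  8.7] q [0.56 0.22 2.02 0.   0.9  0.56]
```

```bash
python3 -m crank '[[[0,0,-0.005],[0,0,0],-1],[[0,0,-0.01],[0,0,0],-1],[[0,0,-0.015],[0,0,0],-1],[[0,0,-0.01],[0,0,0],-1],[[0,0,0],[0,0,0],-1]]' 70 >/dev/null; python3 p.py
python3 - <<'E'
from h import *
p,d=r.camera("side");cv2.imwrite('pics/s8.png',p[:,:,::-1])
cv2.imwrite('pics/c8.png',cv2.resize(p[210:340,215:365,::-1],None,fx=4.5,fy=4.5,interpolation=0))
# rim plane from depth
hsv=cv2.cvtColor(p,cv2.COLOR_RGB2HSV);m=white(p,(279,280),60,"side")>0
v,u=np.nonzero(m&(d>0));P=dep("side",np.c_[u,v],d[v,u]);P=P[(P[:,2]>.06)&(P[:,2]<.13)&(P[:,0]>.37)]
for lo in np.arange(.38,.58,.04):
    q=P[(P[:,0]>lo)&(P[:,0]<lo+.04)];print(round(lo,2),len(q),np.percentile(q[:,2],[50,90,97]).round(3) if len(q) else '')
E
```

```text
17.9 [0.3877 0.3241 0.043 ] y [ 1.    -0.     0.002] z [ 0.002  0.001 -1.   ] w 0.071 ff 72.9 F [-0.  -0.1 -1.2] q [0.56 0.15 2.   0.   0.98 0.56]
0.38 110 [0.099 0.102 0.104]
0.42 90 [0.092 0.095 0.097]
0.46 80 [0.085 0.088 0.09 ]
0.5 131 [0.078 0.082 0.083]
0.54 181 [0.071 0.075 0.076]
```

View pics/c8.png

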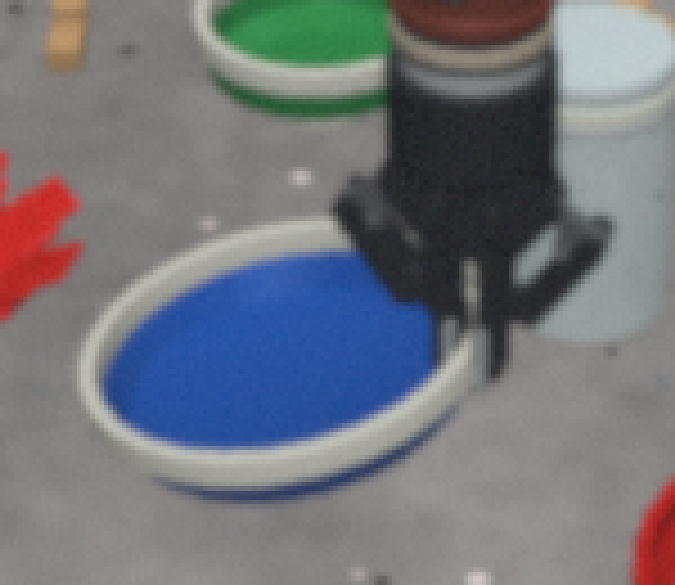

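Blue sags about 10° on lift (near rim 0.102, far rim 0.073) because the grip is too shallow. I'll set it back, regrip about 5 mm deeper and firmer.

```bash
python3 -m crank '[[[0,0,0.01],[0,0,0],-1],[[0,0,0.012],[0,0,0],-1],[[0,0,0.01],[0,0,0],-1],[[0,0,0.006],[0,0,0],-1],[[0,0,0.002],[0,0,0],-0.7],[[0,0,0],[0,0,0],-0.4],[[0,0,0],[0,0,0],-0.4],[[0,0,0],[0,0,0],-0.4]]' >/dev/null; python3 p.py
python3 -m crank '[[[0,0,0.004],[0,0,0],-0.4],[[0,0,0],[0,0,0],-0.6],[[0,0,0],[0,0,0],-0.7],[[0,0,0],[0,0,0],-0.8],[[0,0,0],[0,0,0],-1],[[0,0,0],[0,0,0],-1],[[0,0,0],[0,0,0],-1]]' 80 >/dev/null; python3 p.py
python3 -m crank '[[[0,0,-0.005],[0,0,0],-1],[[0,0,-0.01],[0,0,0],-1],[[0,0,-0.015],[0,0,0],-1],[[0,0,-0.01],[0,0,0],-1],[[0,0,0],[0,0,0],-1]]' 80 >/dev/null; python3 p.py
cat > tilt.py <<'E'
from h import *
import sys
cx,cy,rad,z0,z1,x0=[float(a) for a in sys.argv[1:7]]
p,d=r.camera("side");cv2.imwrite('pics/last.png',p[:,:,::-1])
m=white(p,(int(cx),int(cy)),int(rad),"side")>0
v,u=np.nonzero(m&(d>0));P=dep("side",np.c_[u,v],d[v,u]);P=P[(P[:,2]>z0)&(P[:,2]<z1)&(P[:,0]>x0)]
for lo in np.arange(x0,P[:,0].max(),.04):
    q=P[(P[:,0]>lo)&(P[:,0]<lo+.04)];print(round(lo,2),len(q),np.percentile(q[:,2],[50,90,97]).round(3) if len(q) else '')
E
python3 tilt.py 279 280 60 .06 .14 .38
```

```text
18.75 [0.3864 0.323  0.0009] y [ 1.    -0.    -0.001] z [-0.001 -0.001 -1.   ] w 0.299 ff 0.0 F [ 0.9 -0.4 -0. ] q [ 0.56  0.23  2.02 -0.    0.9   0.56]
19.45 [3.874e-01 3.242e-01 1.000e-04] y [ 1.    -0.     0.001] z [ 0.001  0.    -1.   ] w 0.132 ff 72.1 F [-8.3 -2.4 15. ] q [ 0.56  0.23  2.02 -0.    0.89  0.56]
19.95 [0.3878 0.3241 0.039 ] y [ 1.    -0.     0.002] z [ 0.002  0.001 -1.   ] w 0.079 ff 81.4 F [ 0.7  0.4 -0.6] q [0.56 0.16 2.01 0.   0.97 0.56]
0.38 131 [0.098 0.102 0.104]
0.42 97 [0.088 0.092 0.093]
0.46 71 [0.079 0.083 0.084]
0.5 142 [0.069 0.074 0.075]
0.54 132 [0.063 0.068 0.069]
0.58 20 [0.066 0.069 0.07 ]
```

Deeper is worse: the inner fingertip wedges on the sloping dome below the band. Width and upward force both rise with depth, so I'll grip higher, on the band only.

```bash
python3 -m crank '[[[0,0,0.01],[0,0,0],-1],[[0,0,0.012],[0,0,0],-1],[[0,0,0.01],[0,0,0],-1],[[0,0,0.006],[0,0,0],-1],[[0,0,0],[0,0,0],-0.7],[[0,0,0],[0,0,0],-0.5],[[0,0,-0.007],[0,0,0],-0.5],[[0,0,-0.005],[0,0,0],-0.5]]' 60 >/dev/null; python3 p.py
python3 -m crank '[[[0,0,0],[0,0,0],-0.6],[[0,0,0],[0,0,0],-0.7],[[0,0,0],[0,0,0],-0.8],[[0,0,0],[0,0,0],-1],[[0,0,0],[0,0,0],-1],[[0,0,0],[0,0,0],-1]]' 60 >/dev/null; python3 p.py
```

```text
20.8 [0.3862 0.3229 0.011 ] y [ 1.    -0.    -0.002] z [-0.002 -0.001 -1.   ] w 0.248 ff 0.0 F [-0.8  0.2 -0.6] q [ 0.56  0.21  2.02 -0.    0.92  0.56]
21.4 [0.3866 0.3233 0.0117] y [ 1.    -0.    -0.001] z [-0.001 -0.    -1.   ] w 0.057 ff 61.0 F [-0.6 -0.3  2. ] q [ 0.56  0.21  2.02 -0.    0.92  0.56]
```

Width is the same (0.057) as at 0.0096 and Fz is near zero, so this is a clean band grip. Lifting.

```bash
python3 -m crank '[[[0,0,-0.005],[0,0,0],-1],[[0,0,-0.01],[0,0,0],-1],[[0,0,-0.015],[0,0,0],-1],[[0,0,-0.01],[0,0,0],-1],[[0,0,0],[0,0,0],-1]]' 80 >/dev/null; python3 p.py
python3 tilt.py 279 280 60 .06 .14 .38
```

```text
21.9 [0.3889 0.3247 0.0542] y [1.    0.    0.004] z [ 0.004  0.003 -1.   ] w 0.047 ff 83.3 F [-0.3  0.3 -0.3] q [ 0.56  0.14  2.   -0.    1.    0.56]
0.38 102 [0.104 0.106 0.106]
0.42 84 [0.104 0.106 0.106]
0.46 89 [0.104 0.106 0.107]
0.5 134 [0.103 0.106 0.106]
0.54 190 [0.103 0.105 0.106]
0.58 21 [0.067 0.069 0.071]
```

Blue now lifts level, with the rim at 0.105 all along. Carrying it over the mat.

```bash
python3 -m crank '[[[0,0,-0.015],[0,0,0],-1],[[0,0,-0.025],[0,0,0],-1],[[0,0,-0.03],[0,0,0],-1],[[0,0,-0.03],[0,0,0],-1],[[0,0,-0.03],[0,0,0],-1],[[0,0,-0.025],[0,0,0],-1],[[0,0,-0.01],[0,0,0],-1],[[0,0,0],[0,0,0],-1]]' 80 >/dev/null; python3 p.py
python3 -m crank '[[[-0.01,0,0],[0,0,0],-1],[[-0.02,0,0],[0,0,0],-1],[[-0.03,0,0],[0,0,0],-1],[[-0.04,0,0],[0,0,0],-1],[[-0.04,0,0],[0,0,0],-1],[[-0.04,0,0],[0,0,0],-1],[[-0.04,0,0],[0,0,0],-1],[[-0.04,0,0],[0,0,0],-1]]' >/dev/null
python3 -m crank '[[[-0.04,0,0],[0,0,0],-1],[[-0.04,0,0],[0,0,0],-1],[[-0.04,0,0],[0,0,0],-1],[[-0.04,0,0],[0,0,0],-1],[[-0.04,0,0],[0,0,0],-1],[[-0.04,0,0],[0,0,0],-1],[[-0.04,0,0],[0,0,0],-1],[[-0.04,0,0],[0,0,0],-1]]' >/dev/null
python3 -m crank '[[[-0.03,0,0],[0,0,0],-1],[[-0.025,0,0],[0,0,0],-1],[[-0.018,0,0],[0,0,0],-1],[[-0.01,0,0],[0,0,0],-1],[[0,0,0],[0,0,0],-1],[[0,0,0],[0,0,0],-1]]' >/dev/null; python3 p.py
python3 - <<'E'
from h import *
p,d=r.camera("top");cv2.imwrite('pics/t9.png',p[:,:,::-1])
for z in(.25,.27,.275):print(z,rim(p,(520,245),75,z)[0])
E
python3 tilt.py 345 110 60 .2 .35 .36
```

```text
22.75 [0.3878 0.324  0.218 ] y [ 1.    -0.     0.002] z [ 0.002  0.001 -1.   ] w 0.05 ff 83.3 F [ 0.5  0.3 -1.6] q [ 0.56 -0.06  1.87 -0.    1.33  0.56]
24.95 [ 0.3867 -0.3384  0.2162] y [ 1.     0.    -0.001] z [-0.001  0.002 -1.   ] w 0.046 ff 83.3 F [-0.5 -0.8 -1.8] q [-0.86 -0.04  1.85  0.    1.33 -0.86]
0.25 [array([ 4.816e-01, -3.410e-01,  1.891e-01,  3.890e+02])]
0.27 [array([ 4.786e-01, -3.336e-01,  1.859e-01,  3.890e+02])]
0.275 [array([ 4.779e-01, -3.318e-01,  1.851e-01,  3.890e+02])]
0.36 1 [0.266 0.266 0.266]
0.4 9 [0.266 0.267 0.267]
0.44 12 [0.266 0.268 0.268]
0.48 9 [0.265 0.266 0.266]
0.52 3 [0.265 0.266 0.266]
0.56 16 [0.266 0.267 0.267]
```

```bash
python3 -m crank '[[[-0.001,-0.002,0.015],[0,0,0],-1],[[-0.001,-0.002,0.03],[0,0,0],-1],[[0,0,0.035],[0,0,0],-1],[[0,0,0.035],[0,0,0],-1],[[0,0,0.03],[0,0,0],-1],[[0,0,0.02],[0,0,0],-1],[[0,0,0.01],[0,0,0],-1],[[0,0,0],[0,0,0],-1]]' 80 >/dev/null; python3 p.py
python3 - <<'E'
from h import *
p,d=r.camera("top");cv2.imwrite('pics/t10.png',p[:,:,::-1])
print(rim(p,(503,242),62,.09)[0])
p,d=r.camera("side");cv2.imwrite('pics/s10.png',p[:,:,::-1])
print(rim(p,(352,155),55,.09,n="side")[0])
E
python3 -m crank '[[[0,0,0.007],[0,0,0],-1],[[0,0,0.005],[0,0,0],-1],[[0,0,0],[0,0,0],-1]]' >/dev/null; python3 p.py
```

```text
25.85 [ 0.3817 -0.3396  0.0397] y [ 1.     0.001 -0.003] z [-0.003  0.003 -1.   ] w 0.043 ff 83.2 F [-0.3  0.5 -1.7] q [-0.86  0.17  1.99 -0.    0.98 -0.87]
[array([ 4.742e-01, -3.362e-01,  1.871e-01,  3.380e+02])]
[array([ 0.5429, -0.1294,  0.0638, 47.    ])]
26.25 [ 0.3827 -0.3413  0.0295] y [ 1. -0. -0.] z [-0.  0. -1.] w 0.048 ff 83.3 F [-0.6 -0.3 -0.6] q [-0.87  0.19  1.99 -0.    0.96 -0.87]
```

```bash
python3 -m crank '[[[0,0,0.003],[0,0,0],-1],[[0,0,0.002],[0,0,0],-1],[[0,0,0.001],[0,0,0],-1],[[0,0,0],[0,0,0],-1]]' >/dev/null; python3 p.py
python3 -m crank '[[[0,0,0.001],[0,0,0],-1],[[0,0,0],[0,0,0],-1]]' >/dev/null; python3 p.py
python3 -m crank '[[[0,0,0.001],[0,0,0],-1],[[0,0,0],[0,0,0],-1]]' >/dev/null; python3 p.py
```

```text
26.65 [ 0.3828 -0.3414  0.0236] y [ 1. -0. -0.] z [-0.  0. -1.] w 0.045 ff 83.3 F [ 0.3 -0.4 -1.5] q [-0.87  0.2   1.99  0.    0.95 -0.87]
26.85 [ 0.3829 -0.3415  0.0228] y [ 1.  0. -0.] z [-0.  0. -1.] w 0.043 ff 83.3 F [ 0.4 -0.9 -0.8] q [-0.87  0.2   1.99  0.    0.94 -0.87]
27.05 [ 0.383  -0.3416  0.0219] y [ 1. -0.  0.] z [ 0. -0. -1.] w 0.047 ff 83.4 F [ 0.3 -0.  -0.6] q [-0.87  0.21  1.99  0.    0.94 -0.87]
```

```bash
python3 -m crank '[[[0,0,0.001],[0,0,0],-1],[[0,0,0],[0,0,0],-1]]' >/dev/null; python3 p.py
python3 -m crank '[[[0,0,0.001],[0,0,0],-1],[[0,0,0],[0,0,0],-1]]' >/dev/null; python3 p.py
```

```text
27.25 [ 0.3828 -0.3418  0.0213] y [ 1.     0.    -0.001] z [-0.001 -0.    -1.   ] w 0.048 ff 84.0 F [-2.   1.3  4.3] q [-0.87  0.21  1.99 -0.    0.94 -0.87]
27.45 [ 0.3825 -0.3419  0.0208] y [ 1.     0.    -0.001] z [-0.001 -0.    -1.   ] w 0.048 ff 84.5 F [-5.8  1.3  7.8] q [-0.87  0.21  1.99 -0.    0.94 -0.87]
```

Blue is down. Release, retract and head to green's near rim.

```bash
python3 -m crank '[[[0,0,-0.001],[0,0,0],-0.85],[[0,0,0],[0,0,0],-0.7],[[0,0,0],[0,0,0],-0.5],[[0,0,0],[0,0,0],-0.4],[[0,0,0],[0,0,0],-0.4],[[0,0,-0.02],[0,0,0],-0.4],[[0,0,-0.04],[0,0,0],-0.4],[[0,0,-0.04],[0,0,0],-0.3]]' 60 >/dev/null
python3 -m crank '[[[0.03,0.012,-0.03],[0,0,0],-0.3],[[0.04,0.015,-0.01],[0,0,0],-0.3],[[0.04,0.015,0],[0,0,0],-0.3],[[0.04,0.015,0],[0,0,0],-0.3],[[0.04,0.015,0],[0,0,0],-0.3],[[0.04,0.015,0],[0,0,0],-0.3],[[0.04,0.015,0],[0,0,0],-0.3],[[0.04,0.015,0],[0,0,0],-0.3]]' >/dev/null
python3 -m crank '[[[0.035,0.01,0],[0,0,0],-0.3],[[0,0,0],[0,0,0],-0.3]]' >/dev/null; python3 p.py
python3 - <<'E'
from h import *
p,d=r.camera("top");cv2.imwrite('pics/t11.png',p[:,:,::-1])
print("blue",rim(p,(499,238),52,.072)[0])
m=white(p,(435,205),27,"top");print("orange",rim(p,(435,205),27,.07)[0])
E
python3 tilt.py 352 170 48 .05 .1 .37
```

```text
29.25 [0.5106 0.0074 0.1607] y [1.    0.005 0.001] z [ 0.     0.002 -1.   ] w 0.355 ff 0.0 F [ 0.2 -0.7  0.2] q [-0.12  0.01  1.91  0.    1.22 -0.13]
blue [array([ 4.756e-01, -3.391e-01,  1.950e-01,  2.390e+02]), array([ 4.754e-01, -3.388e-01,  1.805e-01,  2.190e+02])]
orange [array([ 5.577e-01, -1.710e-01,  7.530e-02,  8.900e+01]), array([ 5.572e-01, -1.704e-01,  6.150e-02,  7.500e+01])]
0.37 10 [0.072 0.073 0.074]
0.41 0 
0.45 0 
0.49 9 [0.07  0.071 0.071]
0.53 18 [0.068 0.071 0.072]
0.57 1 [0.066 0.066 0.066]
```

Blue is standing level, 3 mm from the mat centre. Orange is at (0.558,−0.171). Now green.

```bash
python3 -m crank '[[[-0.004,-0.001,0.03],[0,0,0],-0.3],[[0,0,0.035],[0,0,0],-0.3],[[0,0,0.035],[0,0,0],-0.3],[[0,0,0.02],[0,0,0],-0.3],[[0,0,0.012],[0,0,0],-0.3],[[0,0,0.01],[0,0,0],-0.3],[[0,0,0],[0,0,0],-0.3]]' >/dev/null; python3 p.py
python3 -m crank '[[[0,0,0],[0,0,0],-0.5],[[0,0,0],[0,0,0],-0.6],[[0,0,0],[0,0,0],-0.7],[[0,0,0],[0,0,0],-0.8],[[0,0,0],[0,0,0],-1],[[0,0,0],[0,0,0],-1],[[0,0,0],[0,0,0],-1]]' 60 >/dev/null; python3 p.py
```

```text
30.05 [ 0.5083 -0.0011  0.018 ] y [ 1.    -0.001 -0.002] z [-0.002  0.    -1.   ] w 0.352 ff 0.0 F [-0.1 -0.7  0.8] q [-0.14  0.2   2.   -0.    0.93 -0.14]
30.75 [ 5.097e-01 -4.000e-04  1.950e-02] y [1.    0.    0.001] z [ 0.001  0.    -1.   ] w 0.057 ff 62.0 F [-1.2  1.5  3.4] q [-0.14  0.2   2.    0.    0.93 -0.14]
```

```bash
python3 -m crank '[[[0,0,-0.005],[0,0,0],-1],[[0,0,-0.01],[0,0,0],-1],[[0,0,-0.02],[0,0,0],-1],[[0,0,-0.03],[0,0,0],-1],[[0,0,-0.03],[0,0,0],-1],[[0,0,-0.025],[0,0,0],-1],[[0,0,-0.01],[0,0,0],-1],[[0,0,0],[0,0,0],-1]]' 80 >/dev/null; python3 p.py
python3 tilt.py 285 165 50 .15 .24 .51
python3 -m crank '[[[-0.02,-0.006,0],[0,0,0],-1],[[-0.03,-0.01,0],[0,0,0],-1],[[-0.04,-0.012,0],[0,0,0],-1],[[-0.04,-0.012,0],[0,0,0],-1],[[-0.04,-0.012,0],[0,0,0],-1],[[-0.04,-0.012,0],[0,0,0],-1],[[-0.04,-0.012,0],[0,0,0],-1],[[-0.035,-0.01,0],[0,0,0],-1]]' >/dev/null
python3 -m crank '[[[-0.03,-0.01,0],[0,0,0],-1],[[-0.02,-0.004,0],[0,0,0],-1],[[-0.007,0,0],[0,0,0],-1],[[0,0,0],[0,0,0],-1],[[0,0,0],[0,0,0],-1]]' >/dev/null;python3 p.py
```

```text
31.55 [ 0.5102 -0.0007  0.1507] y [ 1.    -0.     0.004] z [ 0.004 -0.001 -1.   ] w 0.046 ff 83.0 F [-0.  -0.2 -1.6] q [-0.14  0.01  1.93 -0.    1.2  -0.14]
0.51 20 [0.198 0.2   0.2  ]
0.55 15 [0.199 0.199 0.199]
0.59 29 [0.198 0.2   0.201]
0.63 24 [0.199 0.2   0.2  ]
32.9 [ 0.4086 -0.341   0.1476] y [ 1.     0.    -0.001] z [-0.001  0.002 -1.   ] w 0.046 ff 83.0 F [ 1.1  0.1 -0.7] q [-0.83  0.07  1.87  0.    1.2  -0.83]
```

```bash
python3 -m crank '[[[-0.001,0.001,0.015],[0,0,0],-1],[[0,0,0.025],[0,0,0],-1],[[0,0,0.025],[0,0,0],-1],[[0,0,0.015],[0,0,0],-1],[[0,0,0.008],[0,0,0],-1],[[0,0,0.003],[0,0,0],-1],[[0,0,0],[0,0,0],-1],[[0,0,0],[0,0,0],-1]]' >/dev/null; python3 p.py
python3 -m crank '[[[0,0,0.003],[0,0,0],-1],[[0,0,0.002],[0,0,0],-1],[[0,0,0.001],[0,0,0],-1],[[0,0,0],[0,0,0],-1]]' >/dev/null; python3 p.py
python3 -m crank '[[[0,0,0.001],[0,0,0],-1],[[0,0,0],[0,0,0],-1]]' >/dev/null; python3 p.py
```

```text
33.7 [ 0.4108 -0.3443  0.0589] y [1.    0.    0.002] z [ 0.002 -0.002 -1.   ] w 0.046 ff 83.0 F [ 0.4 -0.6 -1.2] q [-0.83  0.19  1.93 -0.    1.02 -0.83]
34.1 [ 0.4098 -0.3434  0.0517] y [ 1. -0. -0.] z [-0.  0. -1.] w 0.045 ff 83.0 F [ 0.7  0.7 -1.7] q [-0.83  0.2   1.93  0.    1.01 -0.83]
34.3 [ 0.4099 -0.3434  0.0507] y [ 1. -0. -0.] z [-0.  0. -1.] w 0.047 ff 83.0 F [-0.7 -0.  -1.7] q [-0.83  0.2   1.93 -0.    1.01 -0.83]
```

```bash
python3 -m crank '[[[0,0,0.001],[0,0,0],-1],[[0,0,0.001],[0,0,0],-1],[[0,0,0],[0,0,0],-1]]' >/dev/null; python3 p.py
python3 -m crank '[[[0,0,0.001],[0,0,0],-1],[[0,0,0],[0,0,0],-1]]' >/dev/null; python3 p.py
```

```text
34.6 [ 0.4098 -0.3436  0.0491] y [ 1.     0.    -0.001] z [-0.001  0.    -1.   ] w 0.048 ff 83.4 F [-2.2  0.4  1.9] q [-0.83  0.2   1.93 -0.    1.01 -0.83]
34.8 [ 0.4095 -0.3437  0.0488] y [ 1.     0.    -0.001] z [-0.001  0.    -1.   ] w 0.048 ff 84.0 F [-4.3  2.   6.7] q [-0.83  0.2   1.93 -0.    1.01 -0.83]
```

```bash
python3 -m crank '[[[0,0,-0.001],[0,0,0],-0.85],[[0,0,0],[0,0,0],-0.7],[[0,0,0],[0,0,0],-0.5],[[0,0,0],[0,0,0],-0.4],[[0,0,0],[0,0,0],-0.4],[[0,0,-0.02],[0,0,0],-0.4],[[0,0,-0.04],[0,0,0],-0.4],[[0,0,-0.04],[0,0,0],-0.3]]' 50 >/dev/null
python3 -m crank '[[[0.03,0.02,-0.01],[0,0,0],-0.3],[[0.035,0.024,0],[0,0,0],-0.3],[[0.035,0.024,0],[0,0,0],-0.3],[[0.035,0.024,0],[0,0,0],-0.3],[[0.038,0.026,0],[0,0,0],-0.3],[[0,0,0],[0,0,0],-0.3],[[0,0,0],[0,0,0],-0.3]]' >/dev/null; python3 p.py
python3 - <<'E'
from h import *
p,d=r.camera("top");cv2.imwrite('pics/t12.png',p[:,:,::-1])
print("green",rim(p,(498,238),33,.097)[0])
print("blue",rim(p,(499,238),52,.072,inner=36)[0])
E
python3 tilt.py 352 155 40 .085 .12 .39
```

```text
36.3 [ 0.5282 -0.1696  0.1586] y [ 1.     0.003 -0.001] z [-0.001 -0.    -1.   ] w 0.351 ff 0.0 F [-0.5 -0.3 -0.1] q [-0.44  0.1   1.81 -0.    1.22 -0.44]
green [array([ 0.4328, -0.3408,  0.0558, 26.    ])]
blue [array([ 4.748e-01, -3.389e-01,  1.883e-01,  1.990e+02])]
0.39 24 [0.097 0.099 0.1  ]
0.43 16 [0.096 0.099 0.1  ]
0.47 20 [0.096 0.098 0.098]
0.51 19 [0.096 0.098 0.098]
```

```bash
python3 - <<'E'
from h import *
p=cv2.imread('pics/t12.png')[:,:,::-1].copy()
for R in(36,38): print("green",rim(p,(501,238),R,.097)[0])
E
python3 -m crank '[[[-0.001,-0.001,0.03],[0,0,0],-0.3],[[0,0,0.035],[0,0,0],-0.3],[[0,0,0.035],[0,0,0],-0.3],[[0,0,0.02],[0,0,0],-0.3],[[0,0,0.01],[0,0,0],-0.3],[[0,0,0.01],[0,0,0],-0.3],[[0,0,0],[0,0,0],-0.3]]' >/dev/null; python3 p.py
python3 -m crank '[[[0,0,0],[0,0,0],-0.5],[[0,0,0],[0,0,0],-0.6],[[0,0,0],[0,0,0],-0.7],[[0,0,0],[0,0,0],-0.8],[[0,0,0],[0,0,0],-1],[[0,0,0],[0,0,0],-1],[[0,0,0],[0,0,0],-1]]' 50 >/dev/null; python3 p.py
```

```text
green [array([ 0.4448, -0.3498,  0.0807, 35.    ])]
green [array([ 0.4509, -0.3519,  0.0926, 39.    ])]
37.1 [ 0.5263 -0.172   0.0182] y [ 1.    -0.001 -0.001] z [-0.001  0.    -1.   ] w 0.35 ff 0.0 F [ 0.5  0.2 -0.1] q [-0.44  0.29  1.9  -0.    0.96 -0.44]
37.8 [ 0.5271 -0.1715  0.0191] y [1. 0. 0.] z [ 0. -0. -1.] w 0.089 ff 47.0 F [-1.5  0.2  0.7] q [-0.44  0.29  1.9   0.    0.96 -0.44]
```

```bash
python3 -m crank '[[[0,0,-0.005],[0,0,0],-1],[[0,0,-0.015],[0,0,0],-1],[[0,0,-0.025],[0,0,0],-1],[[0,0,-0.03],[0,0,0],-1],[[0,0,-0.03],[0,0,0],-1],[[0,0,-0.025],[0,0,0],-1],[[0,0,-0.015],[0,0,0],-1],[[0,0,0],[0,0,0],-1]]' 60 >/dev/null; python3 p.py
python3 -m crank '[[[-0.02,-0.01,0],[0,0,0],-1],[[-0.03,-0.015,0],[0,0,0],-1],[[-0.035,-0.016,0],[0,0,0],-1],[[-0.035,-0.016,0],[0,0,0],-1],[[-0.029,-0.015,0],[0,0,0],-1],[[-0.02,-0.01,0],[0,0,0],-1],[[0,0,0],[0,0,0],-1],[[0,0,0],[0,0,0],-1]]' >/dev/null; python3 p.py
python3 tilt.py 345 105 35 .18 .26 .42
python3 - <<'E'
from h import *
p,d=r.camera("top");cv2.imwrite('pics/t13.png',p[:,:,::-1])
print("orange",rim(p,(513,240),32,.217)[0])
E
```

```text
38.6 [ 0.5291 -0.1725  0.1675] y [1.    0.    0.006] z [ 0.006 -0.003 -1.   ] w 0.088 ff 56.9 F [-0.2  1.5 -0.5] q [-0.44  0.09  1.81  0.    1.23 -0.44]
39.4 [ 0.4441 -0.3397  0.1622] y [ 1.    -0.001 -0.002] z [-0.002  0.003 -1.   ] w 0.081 ff 57.0 F [-0.4  0.8 -1.1] q [-0.78  0.11  1.8   0.    1.23 -0.78]
0.42 6 [0.211 0.213 0.214]
0.46 15 [0.211 0.213 0.214]
0.5 5 [0.211 0.214 0.214]
orange [array([ 0.4544, -0.2948,  0.0991, 61.    ])]
```

```bash
python3 -m crank '[[[0,0,0.015],[0,0,0],-1],[[0,0,0.025],[0,0,0],-1],[[0,0,0.02],[0,0,0],-1],[[0,0,0.012],[0,0,0],-1],[[0,0,0.007],[0,0,0],-1],[[0,0,0.003],[0,0,0],-1],[[0,0,0],[0,0,0],-1],[[0,0,0],[0,0,0],-1]]' >/dev/null; python3 p.py
python3 -m crank '[[[0,0,0.003],[0,0,0],-1],[[0,0,0.001],[0,0,0],-1],[[0,0,0.001],[0,0,0],-1],[[0,0,0],[0,0,0],-1]]' >/dev/null; python3 p.py
```

```text
40.3 [ 0.4457 -0.3411  0.0828] y [1.    0.    0.001] z [ 0.001 -0.001 -1.   ] w 0.081 ff 56.9 F [-0.7  0.2  0. ] q [-0.78  0.21  1.85  0.    1.08 -0.78]
40.7 [ 0.4448 -0.3405  0.0767] y [ 1. -0. -0.] z [-0.  0. -1.] w 0.086 ff 56.9 F [ 0.3 -0.5 -0.5] q [-0.78  0.21  1.86  0.    1.07 -0.78]
```

```bash
python3 -m crank '[[[0,0,0.001],[0,0,0],-1],[[0,0,0.001],[0,0,0],-1],[[0,0,0],[0,0,0],-1]]' >/dev/null; python3 p.py
python3 -m crank '[[[0,0,0.001],[0,0,0],-1],[[0,0,0],[0,0,0],-1]]' >/dev/null; python3 p.py
python3 -m crank '[[[0,0,0.001],[0,0,0],-1],[[0,0,0],[0,0,0],-1]]' >/dev/null; python3 p.py
```

```text
41.0 [ 0.4448 -0.3404  0.0746] y [ 1. -0. -0.] z [-0.  0. -1.] w 0.084 ff 56.9 F [ 0.5 -0.1 -1. ] q [-0.78  0.22  1.86  0.    1.07 -0.78]
41.2 [ 0.4449 -0.3404  0.0736] y [ 1.  0. -0.] z [-0.  0. -1.] w 0.082 ff 56.9 F [ 0.2  1.1 -0.8] q [-0.78  0.22  1.86 -0.    1.06 -0.78]
41.4 [ 0.4448 -0.3406  0.0732] y [ 1.  0. -0.] z [-0. -0. -1.] w 0.087 ff 57.2 F [-1.6  0.5  2.6] q [-0.78  0.22  1.86 -0.    1.06 -0.78]
```

Contact at the predicted height. Release, retract clear and look.

```bash
python3 -m crank '[[[0,0,0],[0,0,0],-0.8],[[0,0,0],[0,0,0],-0.6],[[0,0,0],[0,0,0],-0.4],[[0,0,0],[0,0,0],-0.3],[[0,0,0],[0,0,0],-0.3],[[0,0,-0.02],[0,0,0],-0.3],[[0,0,-0.04],[0,0,0],-0.3],[[0,0,-0.04],[0,0,0],-0.3]]' >/dev/null
python3 -m crank '[[[0.03,-0.01,-0.02],[0,0,0],-0.3],[[0.04,-0.01,0],[0,0,0],-0.3],[[0.045,-0.01,0],[0,0,0],-0.3],[[0.045,-0.01,0],[0,0,0],-0.3],[[0.045,-0.01,0],[0,0,0],-0.3],[[0.045,0,0],[0,0,0],-0.3],[[0.045,0,0],[0,0,0],-0.3],[[0.02,0,0],[0,0,0],-0.3]]' >/dev/null; python3 p.py
python3 - <<'E'
from h import *
p,d=r.camera("top")
for nm,c,R,inn,z in(("orange",(500,237),20,0,.124),("green",(500,237),37,22,.097),("blue",(499,238),52,37,.072)): print(nm,rim(p,c,R,z,inner=inn)[0])
s,ds=r.camera("side")
for a,b in(((500,237),"top"),):pass
P=lambda uv:dep("top",np.array([uv]),d[uv[1],uv[0]][None])[0].round(3)
a=p[90:300,340:560];b=s[110:260,270:420]
b=cv2.resize(b,(210*400//210,400));a=cv2.resize(a,(400,382));b=cv2.resize(b,(400,382))
cv2.imwrite('pics/c14.png',np.hstack([a,b])[:,:,::-1])
E
python3 tilt.py 352 145 22 .11 .14 .42
```

```text
43.0 [ 0.3943 -0.0225  0.1928] y [1.    0.003 0.001] z [ 0.001  0.001 -1.   ] w 0.348 ff 0.0 F [-0.1 -0.5 -0.5] q [-0.24 -0.31  2.12  0.    1.33 -0.24]
orange [array([ 0.4664, -0.3167,  0.0938, 40.    ])]
green [array([  0.4694,  -0.3244,   0.1716, 164.    ])]
blue [array([ 4.753e-01, -3.388e-01,  1.894e-01,  2.710e+02]), array([ 0.4307, -0.4159,  0.0046,  4.    ])]
0.42 3 [0.126 0.126 0.126]
0.46 1 [0.125 0.125 0.125]
0.5 2 [0.123 0.123 0.123]
```

View pics/c14.png

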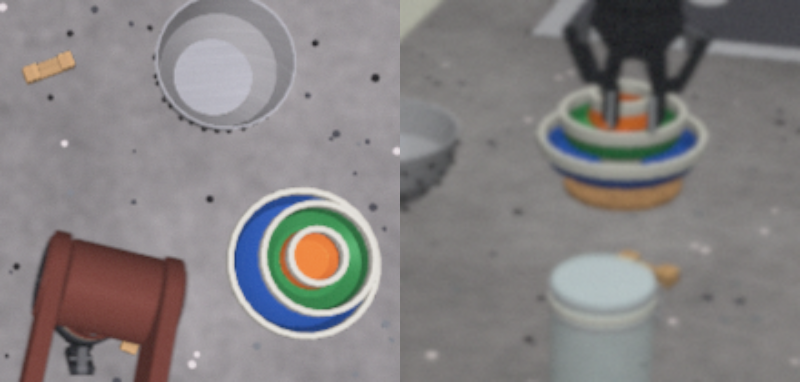

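The nest stands on the mat in order. Top crop: blue centre (305,262), green (315,258), orange (318,256); the bystanders in view (colander, upper rest, canister) have not shifted. I'll refit the centres with proper regions.

```bash
python3 - <<'E'
from h import *
p,d=r.camera("top");hsv=cv2.cvtColor(p,cv2.COLOR_RGB2HSV)
print("orange",rim(p,(515,231),20,.124)[0])
print("blue",rim(p,(507,234),46,.072,inner=0)[0])
# inner edges by colour: green, orange
for nm,h0,h1,z,zf in(("green",40,85,.097,.054),("orange",3,20,.124,.081)):
    k=np.zeros(d.shape,np.uint8);cv2.circle(k,(513,232),36,255,-1)
    m=((hsv[...,0]>h0)&(hsv[...,0]<h1)&(hsv[...,1]>100)&(k>0)).astype(np.uint8)
    o=max(cv2.findContours(m,0,1)[0],key=cv2.contourArea);q=cv2.convexHull(o)[:,0];print(nm,circ(ray("top",q,z)))
w=white(p,(513,232),38,"top");v,u=np.nonzero((w>0)&(d>0));P=dep("top",np.c_[u,v],d[v,u])
for z in(.097,.124):
    q=P[abs(P[:,2]-z)<.006];print(z,len(q),circ(q),'x-slope,y-slope',np.linalg.lstsq(np.c_[q[:,:2]-q[:,:2].mean(0),np.ones(len(q))],q[:,2],rcond=None)[0].round(3))
# bystanders vs start
i0=cv2.imread('pics/top0.png')[:,:,::-1]
for nm,(x,y,R) in dict(coll=(463,123,42),tray=(265,137,40),can=(300,275,26),ra=(367,127,18),rb=(416,270,16)).items():
    print(nm,np.abs(p[y-R:y+R,x-R:x+R].astype(int)-i0[y-R:y+R,x-R:x+R]).mean().round(1))
E
```

```text
orange [array([ 4.775e-01, -3.402e-01,  7.420e-02,  9.400e+01]), array([ 4.771e-01, -3.397e-01,  6.160e-02,  7.800e+01])]
blue [array([ 4.757e-01, -3.391e-01,  1.944e-01,  2.370e+02]), array([ 4.819e-01, -3.585e-01,  1.353e-01,  1.640e+02])]
green [ 0.4777 -0.348   0.1247 30.    ]
orange [ 0.4765 -0.3384  0.0556 22.    ]
0.097 661 [ 4.792e-01 -3.503e-01  1.397e-01  5.510e+02] x-slope,y-slope [0.003 0.004 0.097]
0.124 312 [ 4.778e-01 -3.402e-01  6.840e-02  2.910e+02] x-slope,y-slope [ 0.014 -0.003  0.123]
coll 1.5
tray 1.7
can 1.2
ra 1.6
rb 64.8
```

The check shows green about 11 mm off blue in −y, and orange about 10 mm off green. rb's difference is just the arm covering it. There are 28 s left, enough to mend this. With tool y turned to world −y, I'll grip green on its −y side, where there is room, and shift it +y 10 mm. Then I'll shift orange back.

```bash
python3 -m crank '[[[0,0,0],[0,0,0.143],-0.3],[[0,0,0],[0,0,0.143],-0.3],[[0,0,0],[0,0,0.143],-0.3],[[0,0,0],[0,0,0.143],-0.3],[[0,0,0],[0,0,0.143],-0.3],[[0,0,0],[0,0,0.143],-0.3],[[0,0,0],[0,0,0.143],-0.3],[[0,0,0],[0,0,0.143],-0.3]]' >/dev/null
python3 -m crank '[[[0,0,0],[0,0,0.143],-0.3],[[0,0,0],[0,0,0.143],-0.3],[[0,0,0],[0,0,0.141],-0.3],[[0.008,0.04,0],[0,0,0],-0.3],[[0.009,0.045,0],[0,0,0],-0.3],[[0.009,0.045,0],[0,0,0],-0.3],[[0.009,0.045,0],[0,0,0],-0.3],[[0.009,0.045,0],[0,0,0],-0.3]]' >/dev/null
python3 -m crank '[[[0.01,0.045,0],[0,0,0],-0.3],[[0.01,0.045,0],[0,0,0],-0.3],[[0.01,0.045,0],[0,0,0],-0.3],[[0.01,0.043,0],[0,0,0],-0.3],[[0,0,0],[0,0,0],-0.3]]' >/dev/null; python3 p.py
```

```text
45.3 [ 0.4775 -0.4308  0.1913] y [-0.007 -1.     0.002] z [-0.001 -0.002 -1.   ] w 0.351 ff 0.0 F [0.1 0.5 0.1] q [-0.84  0.26  1.57 -0.    1.31  0.74]
```

```bash
python3 -m crank '[[[0,0,0.03],[0,0,0],-0.3],[[0,0,0.035],[0,0,0],-0.3],[[0,0,0.03],[0,0,0],-0.3],[[0,0,0.02],[0,0,0],-0.3],[[0,0,0.015],[0,0,0],-0.3],[[0,0,0.007],[0,0,0],-0.3],[[0,0,0],[0,0,0],-0.3]]' 50 >/dev/null; python3 p.py
python3 - <<'E'
from h import *
p,d=r.camera("side");cv2.imwrite('pics/s15.png',p[:,:,::-1])
for (u0,v0) in [(345,145)]:
    for v in range(118,150,4): print(v,[tuple(float(x) for x in dep("side",np.array([[u,v]]),d[v,u][None])[0].round(3)) for u in range(334,366,5)])
E
```

```text
46.0 [ 0.4781 -0.4234  0.055 ] y [-0.001 -1.    -0.001] z [-0.001  0.001 -1.   ] w 0.35 ff 0.0 F [0.6 0.6 0.8] q [-0.83  0.39  1.67 -0.    1.08  0.74]
118 [(0.671, -0.843, 0.007), (0.652, -0.85, 0.007), (0.633, -0.855, 0.007), (0.612, -0.854, 0.01), (0.49, -0.403, 0.186), (0.469, -0.379, 0.197), (0.459, -0.404, 0.189)]
122 [(0.659, -0.799, 0.009), (0.64, -0.804, 0.008), (0.622, -0.813, 0.007), (0.604, -0.821, 0.006), (0.48, -0.359, 0.19), (0.466, -0.364, 0.19), (0.458, -0.399, 0.178)]
126 [(0.654, -0.78, -0.0), (0.636, -0.79, -0.002), (0.618, -0.797, -0.003), (0.597, -0.793, 0.001), (0.48, -0.363, 0.176), (0.465, -0.363, 0.178), (0.458, -0.403, 0.164)]
130 [(0.643, -0.741, -0.0), (0.624, -0.744, 0.001), (0.608, -0.759, -0.004), (0.59, -0.763, -0.003), (0.48, -0.363, 0.163), (0.465, -0.366, 0.164), (0.464, -0.436, 0.137)]
134 [(0.631, -0.698, 0.002), (0.614, -0.706, 0.001), (0.597, -0.714, -0.001), (0.58, -0.726, -0.003), (0.483, -0.379, 0.144), (0.466, -0.374, 0.148), (0.463, -0.433, 0.125)]
138 [(0.623, -0.669, -0.002), (0.605, -0.674, -0.002), (0.585, -0.669, 0.003), (0.572, -0.691, -0.004), (0.553, -0.694, -0.003), (0.469, -0.39, 0.128), (0.465, -0.445, 0.107)]
142 [(0.612, -0.626, 0.001), (0.596, -0.636, -0.001), (0.579, -0.645, -0.003), (0.494, -0.362, 0.123), (0.479, -0.367, 0.123), (0.465, -0.374, 0.122), (0.508, -0.662, -0.001)]
146 [(0.603, -0.593, 0.0), (0.532, -0.389, 0.094), (0.506, -0.346, 0.115), (0.495, -0.368, 0.107), (0.48, -0.372, 0.107), (0.462, -0.363, 0.113), (0.443, -0.345, 0.124)]
```

```bash
python3 -m crank '[[[0,0,0.005],[0,0,0],-0.4],[[0,0,0],[0,0,0],-0.6],[[0,0,0],[0,0,0],-0.7],[[0,0,0],[0,0,0],-0.8],[[0,0,0],[0,0,0],-1],[[0,0,0],[0,0,0],-1],[[0,0,0],[0,0,0],-1]]' 60 >/dev/null; python3 p.py
```

```text
46.75 [ 0.4792 -0.4238  0.0512] y [-0.    -1.     0.001] z [ 0.001 -0.001 -1.   ] w 0.053 ff 60.0 F [ 0.4 -0.3  0. ] q [-0.83  0.4   1.67  0.    1.07  0.74]
```

```bash
python3 -m crank '[[[0,0,-0.002],[0,0,0],-1],[[0,0,-0.002],[0,0,0],-1],[[0,-0.005,0],[0,0,0],-1],[[-0.002,-0.006,0],[0,0,0],-1],[[0,0,0],[0,0,0],-1],[[0,0,0.002],[0,0,0],-1],[[0,0,0.001],[0,0,0],-1],[[0,0,0],[0,0,0],-1]]' 70 >/dev/null; python3 p.py
python3 -m crank '[[[0,0,0.001],[0,0,0],-1],[[0,0,0],[0,0,0],-1]]' >/dev/null; python3 p.py
python3 - <<'E'
from h import *
p,d=r.camera("top");cv2.imwrite('pics/t16.png',p[:,:,::-1])
w=white(p,(513,232),40,"top");v,u=np.nonzero((w>0)&(d>0));P=dep("top",np.c_[u,v],d[v,u])
for z in(.097,.124):
    q=P[abs(P[:,2]-z)<.006];print(z,len(q),circ(q) if len(q)>20 else '')
E
```

```text
47.55 [ 0.4769 -0.4128  0.0519] y [-0. -1.  0.] z [ 0. -0. -1.] w 0.05 ff 71.4 F [-0.5  0.2 -1.1] q [-0.82  0.38  1.7  -0.    1.06  0.75]
47.75 [ 0.4771 -0.4132  0.0515] y [-0.    -1.     0.001] z [ 0.    -0.001 -1.   ] w 0.052 ff 71.8 F [-1.1 -1.2  1.7] q [-0.82  0.38  1.7  -0.    1.06  0.75]
0.097 529 [ 4.769e-01 -3.441e-01  1.396e-01  4.810e+02]
0.124 318 [ 4.757e-01 -3.331e-01  6.850e-02  2.520e+02]
```

```bash
python3 -m crank '[[[0,0,0],[0,0,0],-0.8],[[0,0,0],[0,0,0],-0.6],[[0,0,0],[0,0,0],-0.4],[[0,0,0],[0,0,0],-0.3],[[0,0,-0.015],[0,0,0],-0.3],[[0,0,-0.025],[0,0,0],-0.3],[[0,0,-0.025],[0,0,0],-0.3],[[0,0,0],[0,0,0],-0.3]]' 50 >/dev/null; python3 p.py
python3 -m crank '[[[0,-0.02,0],[0,0,0],-0.3],[[-0.001,-0.023,0],[0,0,0],-0.3],[[0,0,0],[0,0,0],-0.3],[[0,0,0],[0,0,0],-0.3]]' >/dev/null; python3 p.py
python3 - <<'E'
from h import *
p,d=r.camera("top");cv2.imwrite('pics/t17.png',p[:,:,::-1])
w=white(p,(513,232),40,"top");v,u=np.nonzero((w>0)&(d>0));P=dep("top",np.c_[u,v],d[v,u])
for z in(.097,.124):
    q=P[abs(P[:,2]-z)<.006];print(z,len(q),circ(q) if len(q)>20 else '')
E
```

```text
48.6 [ 0.4798 -0.4155  0.122 ] y [-0.    -1.     0.008] z [ 0.007 -0.008 -1.   ] w 0.348 ff 0.0 F [1.3 0.2 1.6] q [-0.82  0.3   1.66  0.    1.17  0.75]
49.0 [ 0.4758 -0.3693  0.1157] y [ 0.001 -1.     0.   ] z [-0. -0. -1.] w 0.351 ff 0.0 F [-0.3  0.5  0.4] q [-0.78  0.25  1.73 -0.    1.16  0.79]
0.097 435 [ 4.768e-01 -3.436e-01  1.394e-01  4.060e+02]
0.124 192 [ 4.756e-01 -3.328e-01  6.820e-02  1.800e+02]
```

```bash
python3 -m crank '[[[0,0,0.015],[0,0,0],-0.3],[[0,0,0.014],[0,0,0],-0.3],[[0,0,0.009],[0,0,0],-0.3],[[0,0,0.004],[0,0,0],-0.4],[[0,0,0],[0,0,0],-0.6],[[0,0,0],[0,0,0],-0.7],[[0,0,0],[0,0,0],-0.8],[[0,0,0],[0,0,0],-1]]' 50 >/dev/null
python3 -m crank '[[[0,0,0],[0,0,0],-1],[[0,0,0],[0,0,0],-1]]' >/dev/null; python3 p.py
```

```text
50.05 [ 0.4762 -0.3699  0.0744] y [-0.    -1.     0.001] z [ 0.001 -0.001 -1.   ] w 0.09 ff 47.1 F [0.4 0.6 0.7] q [-0.78  0.3   1.76 -0.    1.08  0.79]
```

```bash
python3 -m crank '[[[0,0,-0.002],[0,0,0],-1],[[0,0,-0.002],[0,0,0],-1],[[0,0.005,0],[0,0,0],-1],[[0,0.005,0],[0,0,0],-1],[[0,0,0],[0,0,0],-1],[[0,0,0.002],[0,0,0],-1],[[0,0,0.001],[0,0,0],-1],[[0,0,0],[0,0,0],-1]]' >/dev/null; python3 p.py
python3 -m crank '[[[0,0,0.001],[0,0,0],-1],[[0,0,0],[0,0,0],-1]]' >/dev/null; python3 p.py
```

```text
50.85 [ 0.4757 -0.3793  0.0745] y [-0. -1. -0.] z [-0.  0. -1.] w 0.087 ff 47.1 F [-0.5  1.1 -0.8] q [-0.79  0.31  1.74 -0.    1.09  0.78]
51.05 [ 0.476  -0.3797  0.0742] y [-0. -1.  0.] z [ 0. -0. -1.] w 0.09 ff 47.4 F [-1.3  0.3  1.3] q [-0.79  0.31  1.74 -0.    1.09  0.78]
```

Contact. Release, retract and take a final check.

```bash
python3 -m crank '[[[0,0,0],[0,0,0],-0.8],[[0,0,0],[0,0,0],-0.6],[[0,0,0],[0,0,0],-0.4],[[0,0,0],[0,0,0],-0.3],[[0,0,-0.015],[0,0,0],-0.3],[[0,0,-0.035],[0,0,0],-0.3],[[0,0,-0.045],[0,0,0],-0.3],[[0,0,-0.025],[0,0,0],-0.3]]' >/dev/null
python3 -m crank '[[[-0.02,0.04,0],[0,0,0],-0.3],[[-0.025,0.04,0],[0,0,0],-0.3],[[-0.025,0.04,0],[0,0,0],-0.3],[[-0.025,0.04,0],[0,0,0],-0.3],[[-0.025,0.03,0],[0,0,0],-0.3],[[0,0,0],[0,0,0],-0.3],[[0,0,0],[0,0,0],-0.3]]' >/dev/null; python3 p.py
python3 - <<'E'
from h import *
p,d=r.camera("top");cv2.imwrite('pics/t18.png',p[:,:,::-1])
w=white(p,(510,233),48,"top");v,u=np.nonzero((w>0)&(d>0));P=dep("top",np.c_[u,v],d[v,u])
for z in(.072,.097,.124):
    q=P[abs(P[:,2]-z)<.006];print(z,len(q),circ(q),np.linalg.lstsq(np.c_[q[:,:2]-q[:,:2].mean(0),np.ones(len(q))],q[:,2],rcond=None)[0].round(3))
i0=cv2.imread('pics/top0.png')[:,:,::-1]
for nm,(x,y,R) in dict(coll=(463,123,42),tray=(265,137,40),can=(300,275,26),ra=(367,127,18),rb=(416,270,16)).items():
    print(nm,np.abs(p[y-R:y+R,x-R:x+R].astype(int)-i0[y-R:y+R,x-R:x+R]).mean().round(1))
E
```

```text
52.55 [ 0.3552 -0.5702  0.1946] y [-0.002 -1.     0.   ] z [ 0.001 -0.    -1.   ] w 0.348 ff 0.0 F [-0.2  0.3 -0.9] q [-1.12  0.31  1.5   0.    1.33  0.45]
0.072 844 [ 4.761e-01 -3.390e-01  1.876e-01  7.500e+02] [-0.001 -0.002  0.072]
0.097 650 [ 4.764e-01 -3.437e-01  1.396e-01  6.030e+02] [-0.002 -0.001  0.097]
0.124 316 [ 4.751e-01 -3.446e-01  6.890e-02  2.470e+02] [-0.001  0.001  0.123]
coll 1.8
tray 1.9
can 1.5
ra 1.9
rb 1.8
```

All three covers are level at the expected heights and within about 6 mm of the mat's centre. The bystanders haven't moved.

```bash
python3 -c "
from plant import r
print(r.job_done())"
```

```text
the job is handed in; nothing more can be done
None
```

The job is handed in at about 53 s of the 72 s allowed: blue stands on the mat, green in blue and orange in green, all level and within about 6 mm of the mat's centre, with the bystanders unmoved.

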